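Set the bench charger and start it

ROBOT

A 6-joint arm with a two-finger parallel gripper is mounted at the origin on the work surface; the furniture and walls round the work are solid. World frame = base frame: x ahead of the robot, y to its left, z up, the work surface at z = 0. Lengths are in m, angles in degrees, forces in N, time in s.
With the tool pointing down it reaches from about 0.4 to 0.825 m from the base axis. Payload 7 kg.
Tool frame: the origin (TCP) lies midway between the tips of the shut fingers; the grasp point (between the pads) lies 19 mm behind it; z points along the fingers, y is the line along which they close (so a half turn about z gives the same grasp; the last joint's range is limited). The gripper opens to 88 mm and grips with 3 to 60 N. Pads are 19 mm wide; open, the fingers measure 130 mm over their backs; the gripper's body (78 mm by 193 mm) begins 47 mm behind the grasp point.
Start: joints at [-49.097, 20.546, 0.682, 0, -70.136, -16.507], TCP at [0.279, -0.615, 0.188] pointing down, gripper open.
Joint ranges: [-176.03, 176.03], [-82.01, 121.73], [-58.28, 71.71], [-173.87, 95.51], [-174.79, -0.11], [-173.66, 173.66]. Speed limits (degrees/s): [136.94, 136.94, 172.46, 180, 180, 180].

INTERFACE

Orientations are given as [roll, pitch, yaw] about the fixed x, y, z axes, in that order (R = Rz(yaw) Ry(pitch) Rx(roll)).
In Python, from plant import ctrl gives the robot as it stands.
- The arm moves only by the tool arm_command, never from a script. Its argument "steps" is a list of rows, each an object with "translation": the shift along the tool's x, y, z in mm, a list of three; "rotation": the turn, a rotation vector about the tool's x, y, z in units of 5 degrees (1.0 is 5 degrees), a list of three; "claw": the finger opening in mm, from 0 to 87.6. In form: [{"translation": [x, y, z], "rotation": [rx, ry, rz], "claw": claw}, ...]. A call has 1 to 5 rows; each row is the pose to reach, as a shift and turn from the pose commanded when the call began, along the tool's axes at that moment; what a row does not reach only later rows make up. A row lasts 1/10 s, in which the tool goes at most 50 mm and 8.59 degrees, less where a joint would pass 70% of its speed; a pose out of reach is approached as far as the arm can. A call with a gripper value outside its range is refused whole. The fingers move at their own pace and stop on an object; the grip force is fixed at half the most. Time passes only in rows, so rows that repeat a pose let the fingers close. It gives the time, the measured TCP pose, the force, the opening and the grip force at its end, in the units of the state.
- ctrl.get_obs(): the state, without advancing time (a new reading comes with each control period).
- ctrl.snapshot(name): name is "scene" or "top"; returns (picture, depth): 420x560x3 uint8, red, green, blue; 420x560 float32, m along the optical axis (not along the pixel's ray), 0 where there is no reading.
- ctrl.calibration(name): a dict with "vertical_fov" (degrees; the focal length in pixels is half the picture's height over the tangent of half this angle, whatever the lens; pixels are square), "cx", "cy" (the principal point, pixels), "k1" (the pictures are not rectified: a ray, as slopes to the right and down, at radius r is drawn at 1 + k1 r^2 times it, then the intrinsics apply), "rvec" (rotation vector, rad) and "tvec" (3), from world to camera coordinates, as OpenCV has them. Camera axes: x right, y down, z forward; pixel columns grow to the right and rows downward; lengths in m; the calibration is good to about 2 mm. A picture is of the moment at which its call begins. calibration takes no time and is no camera call.
- ctrl.close_job(): hands the job in; it is judged then, once.
The state is a dict: "clock": time; "joint_pos": joint angles; "qvel": joint speeds; "tau": joint torques, N m; "tool_pos": TCP position; "orientation": TCP orientation; "force": force on the tool from outside, world axes, zero at the start; "moment": the same for the moment, N m; "opening": finger opening in m; "gripper_force": force on a finger pad.
Only numpy, scipy, OpenCV 4.12 (cv2) and the standard library are available. Lean on these libraries where they do the work, as an engineer would, in place of code of your own. Each camera call takes 0.05 s, during which the arm holds its last target. There are 200 camera calls.

TASK

Set the bench charger to its fifth setting: with a fingertip, push the selector arm round clockwise from wherever it stands, counting the clicks, until it rests at the fifth tick after the round OFF dot, never running on to the sixth. Only then press the round start button on the charger's top fully in and let it come back out. Only push with the fingers: do not pinch the selector arm, do not lift or shift the charger, and leave the things lying around it where they are.

Things in the scene. Friction and masses are not known exactly. Their poses are not given: they have to be found in the camera images.
- charger: Grey battery charger, a flat box 180 (x) x 270 (y) x 80 mm high, about 3.5 kg, standing loose on rubber feet; origin at the centre of its underside, x away from its slotted front, y to its left, z up. Its flat top carries the selector on the left, the start button front right, and a meter 3 mm high behind the button.
- selector (a joint): Angle (rad) of the selector arm, growing clockwise from above. Seven click positions 30 degrees (0.5236) apart: 0 = OFF (arm along the charger's +y), then settings 1 to 6; 3 points straight away from the front, 5 is 2.618. Sprung detents: once about two thirds of the way it snaps on to the next click by itself; a click takes about 3 to 8 N pushed 40 mm from the axis. Starts at OFF, 1 or 2.
- selector_axis (a point): On the selector's vertical turning axis, at the charger's top surface (x = -10, y = 60, z = 80 mm in the charger's frame). Around it a black hub of 17 mm radius, 28 mm high, and flat on the top the OFF dot and six black ticks at 61 to 73 mm radius, with nothing else standing up within the ring of marks.
- selector_tip (a point): Outer end of the black selector arm, 56 mm from the axis, 17 mm above the charger's top. The arm is an upright bar 12 mm thick, its faces 6 mm either side of the line from axis to tip, 12 to 54 mm from the axis and 6 to 28 mm above the charger's top; a 4 mm web in its middle stands up to 30 mm. It points at the mark of the present setting.
- trailing_cheek: The face of the selector arm that is pushed to turn it clockwise (the counter-clockwise side). Origin on the selector axis at the charger's top; at OFF its axes are the charger's, the bar lying along its +y.
- leading_cheek: The opposite face of the selector arm. Origin as for the trailing cheek. Fingers pressing on both faces at once count as a pinch.
- off_dot (a point): Centre of the round OFF dot (9 mm across), 66 mm from the selector axis, on the charger's top.
- tick_5 (a point): Middle of the fifth tick clockwise from the OFF dot (12 x 3 mm), 66 mm from the selector axis, on the charger's top.
- start (a joint): How far the start button is pressed in (m): 0 out, 0.006 fully in. It springs back; fully in takes 5 N.
- start_top (a point): Centre of the top of the round black start button, 30 mm across, 18 mm above the charger's top in a round collar 46 mm across and 12 mm high; pressed straight down.
- tape_measure: Yellow tape measure 36 x 76 x 58 mm standing left of the charger; origin under its centre.
- bearing: Steel ball bearing 62 mm across, 16 mm high, lying left of the charger; origin under its centre.
- tape_roll: Roll of masking tape 86 mm across, 24 mm high, lying right of the charger; origin under its centre.

How it is judged (in metres and radians):
On the way, in this order (a step that is already met when the one before it is completed fails the run):
1. the selector rests at setting 5 (value of joint selector between 2.48 and 2.76 rad and velocity of joint selector between -0.1 and 0.1 rad/s), for 0.3 s.
2. the start button is pressed fully in (value of joint start above 0.005 m), for 0.05 s.
At the end, for the whole second after the job is handed in: The selector rests at setting 5 (2.48 to 2.76 rad) and the start button, pressed at least 5 mm after that, is out again (under 1.5 mm); the charger stands level within 30 mm of where it was (value of joint selector between 2.48 and 2.76 rad and value of joint start below 0.0015 m and distance of charger from where it was at the start of the episode below 0.03 m and angle between charger's own z axis and vertical below 0.05 rad); the robot touches nothing.
It fails at once if the selector ran on towards setting 6 (value of joint selector above 2.9 rad).
It fails at once if the start button was pressed (over 3 mm) with the selector not at setting 5 (value of joint start above 0.003 m and (value of joint selector below 2.4 rad or value of joint selector above 2.84 rad)).
It fails at once if the selector arm was pinched: the fingers pressed both its faces at once (contact force between the fingers and trailing_cheek above 1 N and contact force between the fingers and leading_cheek above 1 N).
It fails at once if the charger was shifted by over 30 mm, tipped or lifted (distance of charger from where it was at the start of the episode above 0.03 m or angle between charger's own z axis and vertical above 0.1 rad or height (world z) of charger above 0.012 m).
It fails at once if a thing lying around the charger was moved over 20 mm (distance of any of tape_measure, bearing, tape_roll from where it was at the start of the episode above 0.02 m).
It also fails if it takes over 64 s, if anything falls off the work surface, if the arm or the gripper's body presses on something with over 40 N, if the wrist force passes 120 N, or if a joint passes its speed limit or range.

## Working session

There is one attempt and no reset: what is moved stays moved. The work goes in short steps, Python scripts to look and compute and a tool call to move; the robot and the scene stay as the last step left them, time stands still between calls to the robot, and variables do not carry over. Pictures are saved under pics/ and viewed, at most 10 in all, crops included, and the job is handed in when it is done.

Besides the shell and the picture viewer there is one more tool, called as name(argument=value, ...) on one line, values as JSON. arm_command: Moves the arm, as the interface text tells. Its arguments: {"type":"object","properties":{"steps":{"type":"array"}},"required":["steps"]}

```bash
mkdir -p pics; ls
cat > h.py <<'E'
import numpy as np, cv2
from plant import ctrl
def cam(n):
    c=ctrl.calibration(n); f=210/np.tan(np.radians(c["vertical_fov"])/2)
    R=cv2.Rodrigues(np.array(c["rvec"],float))[0]; return c,f,R,np.array(c["tvec"],float).ravel()
def slopes(n,uv):
    c,f,R,t=cam(n); d=(np.atleast_2d(uv).astype(float)-[c["cx"],c["cy"]])/f
    s=d.copy()
    for _ in range(30): s=d/(1+c["k1"]*(s**2).sum(1,keepdims=True))
    return s
def ray(n,uv):
    c,f,R,t=cam(n); s=slopes(n,uv); return -R.T@t, np.c_[s,np.ones(len(s))]@R
def plane(n,uv,z):
    o,d=ray(n,uv); return o+d*((z-o[2])/d[:,2])[:,None]
def depthpt(n,uv,dep):
    o,d=ray(n,uv); uv=np.atleast_2d(uv).astype(int); return o+d*dep[uv[:,1],uv[:,0]][:,None]
def proj(n,P):
    c,f,R,t=cam(n); q=np.atleast_2d(P)@R.T+t; s=q[:,:2]/q[:,2:]
    return s*(1+c["k1"]*(s**2).sum(1,keepdims=True))*f+[c["cx"],c["cy"]]
E
python3 - <<'E'
from h import *
for n in("scene","top"):
    im,d=ctrl.snapshot(n); cv2.imwrite(f"pics/{n}0.png",im[:,:,::-1]); np.savez(f"{n}0.npz",im=im,d=d); print(n,ctrl.calibration(n),ray(n,[[280,210]]))
print(ctrl.get_obs())
E
```

```text
pics
scene {'vertical_fov': 50.37629745392021, 'cx': 276.5714982322871, 'cy': 202.72194273621662, 'k1': 0.017220601789987904, 'rvec': array([ 1.10273213, -2.19264102,  1.17951028]), 'tvec': array([0.18733043, 0.30352895, 1.04505319])} (array([-0.44448764,  0.57612242,  0.83058556]), array([[ 0.6510514 , -0.50368607, -0.56811711]]))
top {'vertical_fov': 47.461142071382724, 'cx': 285.7257171918138, 'cy': 210.92391275869147, 'k1': -0.012836178401959875, 'rvec': array([ 2.22841152, -2.16658695,  0.0787138 ]), 'tvec': array([-0.09796124,  0.45063471,  1.39251838])} (array([ 0.37028157, -0.06844475,  1.41773846]), array([[ 6.05639293e-02,  8.85498874e-05, -9.98238152e-01]]))
{'clock': 0.1, 'joint_pos': array([-4.90961726e+01,  2.05880753e+01,  6.40352902e-01, -1.68237274e-02,
       -7.01348519e+01, -1.65072996e+01]), 'qvel': array([ 0.05530422, -0.21793082,  0.15028281, -0.01255196, -0.20246612,
        0.0625137 ]), 'tau': array([-1.46864400e-03, -5.84161305e+01,  2.93751884e+01,  7.01547414e+00,
        1.02115722e-02, -4.15409863e-05]), 'tool_pos': array([ 0.27858707, -0.61430816,  0.18672098]), 'orientation': array([ 1.79916335e+02, -8.30012238e-03, -1.55609194e+02]), 'force': array([-0.28685918,  0.12833557,  0.06149448]), 'moment': array([-0.07347608, -0.03163884,  0.0301974 ]), 'gripper_force': 0.0, 'opening': 0.08773981862692384}
```

View pics/top0.png

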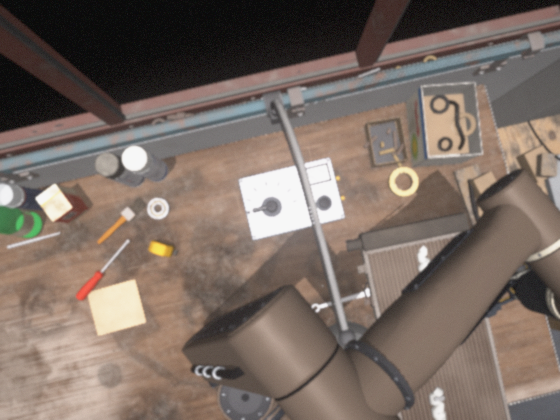

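View pics/scene0.png

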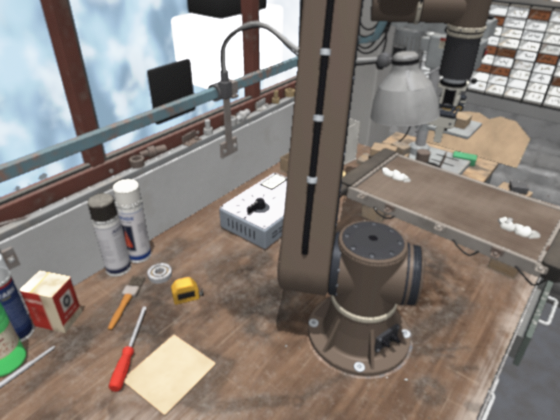

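The top view shows the charger (corners about (240,180), (330,159), (343,217), (254,238)), the selector hub at (271,206) with its arm pointing left, and the button at (324,203). A lamp's gooseneck crosses above the charger. The scene view shows the charger at about (255,210), with the selector at (258,207).

Run:
```python
from h import *
z=np.load("top0.npz"); im,d=z["im"],z["d"]
c=cv2.resize(im[145:250,225:355],None,fx=6,fy=5.7,interpolation=cv2.INTER_CUBIC); c=cv2.resize(im[148:248,225:355],None,fx=6,fy=6,interpolation=cv2.INTER_CUBIC)
cv2.imwrite("pics/c0.png",c[:,:,::-1])
# lamp neck points & heights
for uv in [(280,110),(290,130),(300,160),(309,190),(317,220),(325,250),(333,280),(340,310),(347,335)]:
    print("neck",uv,depthpt("top",[uv],d)[0].round(3))
for uv in [(260,190),(285,225),(335,190),(271,206),(324,203),(248,211),(160,248),(157,208),(404,181)]:
    print(uv,depthpt("top",[uv],d)[0].round(3))
# white top mask
h=cv2.cvtColor(im,cv2.COLOR_RGB2HSV)
o,dd=ray("top",np.stack(np.meshgrid(np.arange(560),np.arange(420)),-1).reshape(-1,2))
P=(o+dd*d.reshape(-1,1)).reshape(420,560,3)
m=((abs(P[...,2]-.08)<.012)&(P[...,0]>.4)&(P[...,1]<.3)&(P[...,1]>-.3)).astype(np.uint8)
n,l,s,ce=cv2.connectedComponentsWithStats(m); print(s[1:][s[1:,4]>300],ce[1:][s[1:,4]>300])
np.save("P.npy",P)
k=1+np.argmax(s[1:,4]); ys,xs=np.nonzero(m[145:250,225:355]); Q=P[145:250,225:355][ys,xs]
r=cv2.minAreaRect(Q[:,:2].astype(np.float32)*1000); print(r,np.median(Q[:,2]),cv2.boxPoints(r))
```

```text
neck (280, 110) [ 0.606 -0.063  0.554]
neck (290, 130) [ 0.565 -0.082  0.574]
neck (300, 160) [ 0.51  -0.101  0.584]
neck (309, 190) [ 0.459 -0.119  0.565]
neck (317, 220) [ 0.407 -0.137  0.537]
neck (325, 250) [ 0.352 -0.154  0.528]
neck (333, 280) [ 0.298 -0.169  0.536]
neck (340, 310) [ 0.245 -0.182  0.545]
neck (347, 335) [ 0.204 -0.193  0.565]
(260, 190) [ 0.506 -0.01   0.078]
(285, 225) [ 0.41  -0.083  0.083]
(335, 190) [ 0.512 -0.221  0.081]
(271, 206) [ 0.46  -0.043  0.108]
(324, 203) [ 0.473 -0.19   0.1  ]
(248, 211) [0.446 0.021 0.076]
(160, 248) [0.335 0.267 0.064]
(157, 208) [0.452 0.296 0.001]
(404, 181) [ 0.555 -0.439 -0.008]
[[ 305  157   40   67 1441]
 [ 238  165   73   64 3299]] [[324.73976405 188.10964608]
 [274.71900576 199.20642619]]
((487.7317199707031, -98.0172119140625), (180.039794921875, 269.6803283691406), 15.25387954711914) 0.07997047874235164 [[ 365.4073      8.38854 ]
 [ 436.35925  -251.79082 ]
 [ 610.05615  -204.42296 ]
 [ 539.1042     55.756393]]
```

View pics/c0.png

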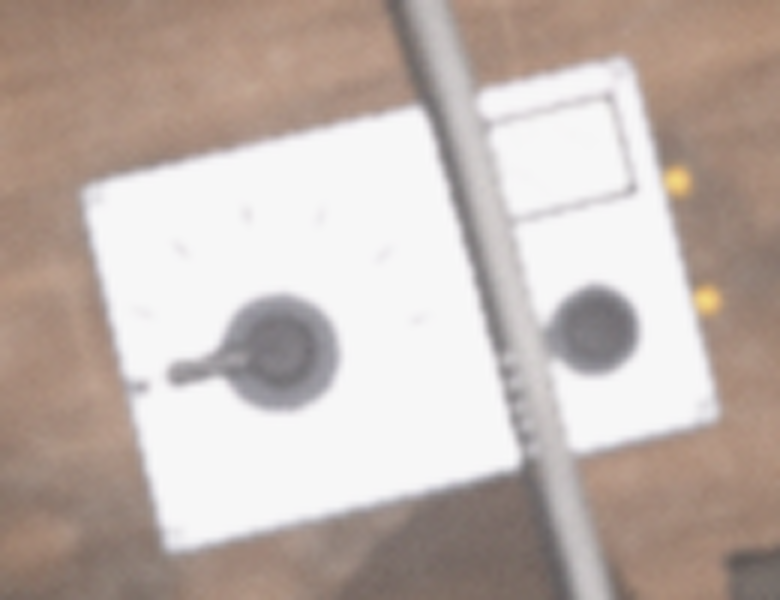

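The crop shows the arm pointing at the OFF dot (crop 140,385), with six ticks round to (418,318), so it is at setting 0. The rectangle fit of 180.0 x 269.7 mm at z = 0.080 matches the charger. Next I check how the arm clears the lamp.

```bash
python3 - <<'E'
from h import *
P=np.load("P.npy")
z=np.load("scene0.npz"); o,dd=ray("scene",np.stack(np.meshgrid(np.arange(560),np.arange(420)),-1).reshape(-1,2)); S=(o+dd*z["d"].reshape(-1,1)).reshape(420,560,3)
np.save("S.npy",S)
print("top arm")
for uv in [(200,365),(230,345),(290,295),(300,330),(340,360),(400,380),(420,300),(470,250),(505,200),(530,220),(550,250),(520,300),(330,400),(245,400),(350,345),(345,328)]:
    p=P[uv[1],uv[0]]; print(uv,p.round(3),"r%.3f az%.0f"%(np.hypot(p[0],p[1]),np.degrees(np.arctan2(p[1],p[0]))))
print("scene")
for uv in [(320,250),(320,150),(320,50),(320,5),(400,60),(405,80),(405,115),(375,105),(435,105),(405,125),(383,60),(395,8),(455,10),(460,45),(458,70),(455,105),(250,25),(228,90),(228,150),(370,235),(300,270)]:
    p=S[uv[1],uv[0]]; print(uv,p.round(3),"r%.3f az%.0f"%(np.hypot(p[0],p[1]),np.degrees(np.arctan2(p[1],p[0]))))
E
python3 -c "import cv2;i=cv2.imread('pics/scene0.png')[0:200,200:500];cv2.imwrite('pics/s1.png',cv2.resize(i,None,fx=2.6,fy=2.6,interpolation=2))"
```

```text
top arm
(200, 365) [0.095 0.094 0.371] r0.134 az45
(230, 345) [ 0.231 -0.008  0.788] r0.231 az-2
(290, 295) [ 0.298 -0.084  0.796] r0.310 az-16
(300, 330) [ 0.257 -0.098  0.813] r0.275 az-21
(340, 360) [ 0.217 -0.151  0.796] r0.265 az-35
(400, 380) [ 0.193 -0.23   0.792] r0.300 az-50
(420, 300) [ 0.29  -0.27   0.739] r0.396 az-43
(470, 250) [ 0.361 -0.36   0.693] r0.510 az-45
(505, 200) [ 0.444 -0.436  0.645] r0.622 az-44
(530, 220) [ 0.412 -0.475  0.651] r0.629 az-49
(550, 250) [ 0.364 -0.509  0.648] r0.626 az-54
(520, 300) [ 0.257 -0.573  0.424] r0.628 az-66
(330, 400) [ 0.175 -0.136  0.82 ] r0.222 az-38
(245, 400) [-0.006  0.001  0.283] r0.006 az175
(350, 345) [ 0.225 -0.172  0.74 ] r0.283 az-37
(345, 328) [ 0.214 -0.191  0.553] r0.287 az-42
scene
(320, 250) [0.041 0.1   0.271] r0.108 az68
(320, 150) [0.104 0.06  0.451] r0.120 az30
(320, 50) [0.151 0.032 0.618] r0.155 az12
(320, 5) [0.185 0.008 0.684] r0.185 az2
(400, 60) [ 0.144 -0.184  0.567] r0.234 az-52
(405, 80) [ 0.121 -0.182  0.532] r0.218 az-56
(405, 115) [ 0.09  -0.16   0.471] r0.184 az-61
(375, 105) [ 0.165 -0.151  0.471] r0.223 az-42
(435, 105) [ 0.071 -0.23   0.483] r0.240 az-73
(405, 125) [ 0.086 -0.161  0.45 ] r0.183 az-62
(383, 60) [ 0.186 -0.182  0.557] r0.261 az-44
(395, 8) [ 0.284 -0.317  0.631] r0.426 az-48
(455, 10) [ 0.28  -0.553  0.602] r0.620 az-63
(460, 45) [ 0.256 -0.575  0.515] r0.629 az-66
(458, 70) [ 0.249 -0.582  0.448] r0.633 az-67
(455, 105) [ 0.249 -0.61   0.339] r0.659 az-68
(250, 25) [ 0.544 -0.084  0.577] r0.550 az-9
(228, 90) [ 0.625 -0.058  0.391] r0.628 az-5
(228, 150) [ 0.698 -0.088  0.162] r0.703 az-7
(370, 235) [ 0.008 -0.004  0.281] r0.009 az-23
(300, 270) [0.057 0.135 0.226] r0.147 az67
```

View pics/s1.png

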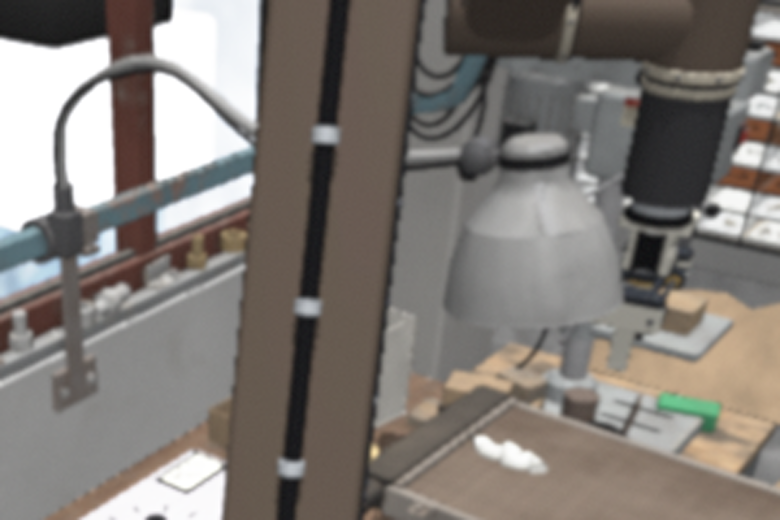

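The enlarged view shows the lamp neck rising from the wall post over the charger to a lamp shade near the base. The forearm passes above it, and the wrist is offset to the side with a tool column hanging down. I need the arm's profile to plan the crossing.

Run:
```python
from h import *
P=np.load("P.npy").reshape(-1,3); S=np.load("S.npy").reshape(-1,3)
a=np.radians(-49.1); A=np.array([[np.cos(a),np.sin(a),0],[-np.sin(a),np.cos(a),0],[0,0,1]])
def table(Q,lo,hi):
    print("lat\\along"," ".join("%5.2f"%x for x in np.arange(.0,.85,.06)))
    for l in np.arange(.2,-.34,-.04):
        row=[]
        for x in np.arange(.0,.85,.06):
            m=(Q[:,0]>=x)&(Q[:,0]<x+.06)&(Q[:,1]<=l)&(Q[:,1]>l-.04)&(Q[:,2]>lo)&(Q[:,2]<hi)
            row.append("%5.2f/%.2f"%(Q[m,2].min(),Q[m,2].max()) if m.sum()>3 else "    -    ")
        print("%.2f"%l," ".join(row))
table(P@A.T,.3,1.2); print("scene"); table(S@A.T,.3,1.2)
z=np.load("top0.npz"); d=z["d"]
# pipe width profile across rows
for r in (160,190,220,250):
    x=P.reshape(420,560,3)[r]; m=np.nonzero((x[:,2]>.45)&(np.arange(560)<380)&(np.arange(560)>250))[0]; print(r,m.min(),m.max(),x[m[0]:m[-1]+1].round(3)[[0,len(m)//2,-1]].tolist())
```

```text
lat\along  0.00  0.06  0.12  0.18  0.24  0.30  0.36  0.42  0.48  0.54  0.60  0.66  0.72  0.78  0.84
0.20  0.30/0.54  0.30/0.69  0.38/0.81  0.53/0.82  0.74/0.81  0.51/0.53  0.52/0.53     -         -         -         -         -         -         -         -    
0.16  0.40/0.59  0.54/0.74  0.70/0.81  0.81/0.82  0.76/0.82  0.52/0.54     -         -         -         -         -         -         -         -         -    
0.12  0.39/0.54  0.54/0.69  0.70/0.81  0.81/0.82  0.53/0.81  0.52/0.55     -         -         -         -         -         -         -         -         -    
0.08     -         -      0.77/0.81  0.80/0.82  0.53/0.81  0.54/0.76  0.67/0.75  0.64/0.73  0.63/0.70  0.59/0.67  0.56/0.65  0.57/0.65     -         -         -    
0.04     -         -         -      0.81/0.82  0.43/0.81  0.43/0.79  0.73/0.77  0.70/0.75  0.67/0.72  0.65/0.69  0.64/0.67  0.62/0.65     -         -         -    
-0.00     -         -         -      0.81/0.82  0.50/0.81  0.43/0.79  0.73/0.76  0.71/0.74  0.68/0.72  0.65/0.69  0.64/0.66  0.63/0.65     -         -         -    
-0.04     -         - 
[... 3216 characters left out ...]
    0.54/0.62  0.30/0.40  0.33/0.34     -         -    
-0.28     -         -         -         -         -         -         -         -         -         -         -         -         -         -         -    
-0.32     -         -         -         -         -         -         -         -         -         -         -         -         -         -         -    
160 293 303 [[0.511, -0.089, 0.577], [0.51, -0.098, 0.583], [0.511, -0.106, 0.582]]
190 302 331 [[0.46, -0.107, 0.558], [0.46, -0.116, 0.562], [0.37, -0.068, 1.418]]
220 269 337 [[0.37, -0.068, 1.418], [0.423, -0.055, 0.077], [0.37, -0.068, 1.418]]
250 318 327 [[0.352, -0.142, 0.52], [0.352, -0.151, 0.526], [0.352, -0.158, 0.527]]
```

The lamp neck tops out at z ≈ 0.585 and the tool has to pass over it. I'll raise and pull in first, closing the fingers on the way.

arm_command(steps=[{"translation": [0,0,-50],"rotation": [0,0,0],"claw": 0},{"translation": [0,0,-100],"rotation": [0,0,0],"claw": 0},{"translation": [0,0,-150],"rotation": [0,0,0],"claw": 0},{"translation": [0,0,-200],"rotation": [0,0,0],"claw": 0},{"translation": [0,0,-250],"rotation": [0,0,0],"claw": 0}])

```text
clock: 0.6
tool_pos: [0.2784, -0.6142, 0.4395]
orientation: [180.0, 0.0, -155.6]
force: [1.5, -0.5, 0.6]
opening: 0.0533
gripper_force: 0.0
```

arm_command(steps=[{"translation": [-18,30,-37],"rotation": [0,0,-1.6],"claw": 0},{"translation": [-36,60,-74],"rotation": [0,0,-3.2],"claw": 0},{"translation": [-54,90,-111],"rotation": [0,0,-4.8],"claw": 0},{"translation": [-72,120,-148],"rotation": [0,0,-6.4],"claw": 0},{"translation": [-91,151,-190],"rotation": [0,0,-8],"claw": 0}])

```text
clock: 1.1
tool_pos: [0.2981, -0.444, 0.6219]
orientation: [180.0, 0.0, -115.3]
force: [0.6, 0.4, 0.8]
opening: 0.0132
gripper_force: 0.0
```

```bash
cat >> h.py <<'E'
from scipy.spatial.transform import Rotation as Ro
def go(pos,rpy,n=5):
    o=ctrl.get_obs(); R0=Ro.from_euler("xyz",o["orientation"],degrees=True); R1=Ro.from_euler("xyz",rpy,degrees=True)
    t=R0.inv().apply(np.array(pos)-o["tool_pos"])*1000; r=np.degrees((R0.inv()*R1).as_rotvec())/5
    print("T",t.round(1),np.linalg.norm(t).round(),"R",r.round(2))
E
python3 - <<'E'
from h import *
print(ctrl.get_obs()["joint_pos"].round(1))
go([.40,.05,.655],[180,0,-74.75])
E
```

```text
[ -35.1   10.3   42.7   -0.  -122.4    9.8]
T [-490.2  118.8  -33. ] 505.0 R [ 0.   0.  -8.1]
```

arm_command(steps=[{"translation": [-40,10,-33],"rotation": [0,0,-0.8],"claw": 0},{"translation": [-88,21,-33],"rotation": [0,0,-1.6],"claw": 0},{"translation": [-136,33,-33],"rotation": [0,0,-2.4],"claw": 0},{"translation": [-184,45,-33],"rotation": [0,0,-3.2],"claw": 0},{"translation": [-232,56,-33],"rotation": [0,0,-4],"claw": 0}])

```text
clock: 1.6
tool_pos: [0.3479, -0.2104, 0.6535]
orientation: [-180.0, 0.0, -95.5]
force: [0.4, 1.1, 0.3]
opening: 0.0004
gripper_force: 0.0
```

Run:
```python
from h import *
print(ctrl.get_obs()["joint_pos"].round(1),ctrl.get_obs()["tool_pos"])
go([.40,.05,.655],[180,0,-74.75])
```

```text
[  -3.    -1.7   34.    -0.  -125.7   -2.4] [ 0.34791031 -0.21043455  0.65350482]
T [-264.2  -27.1   -1.5] 266.0 R [-0.    0.   -4.14]
```

arm_command(steps=[{"translation": [-49,-5,-1],"rotation": [0,0,-0.8],"claw": 0},{"translation": [-98,-10,-1],"rotation": [0,0,-1.6],"claw": 0},{"translation": [-147,-15,-1],"rotation": [0,0,-2.4],"claw": 0},{"translation": [-196,-20,-1],"rotation": [0,0,-3.2],"claw": 0},{"translation": [-245,-25,-1],"rotation": [0,0,-4.1],"claw": 0}])

```text
clock: 2.1
tool_pos: [0.3965, 0.0311, 0.6549]
orientation: [-179.9, 0.0, -74.9]
force: [1.9, -0.1, 0.1]
opening: 0.0001
gripper_force: 0.0
```

Run:
```python
from h import *
print(ctrl.get_obs()["joint_pos"].round(1),ctrl.get_obs()["tool_pos"])
go([.40,.03,.25],[180,0,-74.75])
im,d=ctrl.snapshot("top"); cv2.imwrite("pics/t2.png",im[:,:,::-1])
im,d=ctrl.snapshot("scene"); cv2.imwrite("pics/s2.png",im[:,:,::-1])
```

```text
[  33.3   -2.6   33.3   -0.  -125.9  -18.2] [0.39646929 0.03107634 0.65490483]
T [  2.1  -2.7 404.9] 405.0 R [-0.01  0.   -0.03]
```

View pics/t2.png

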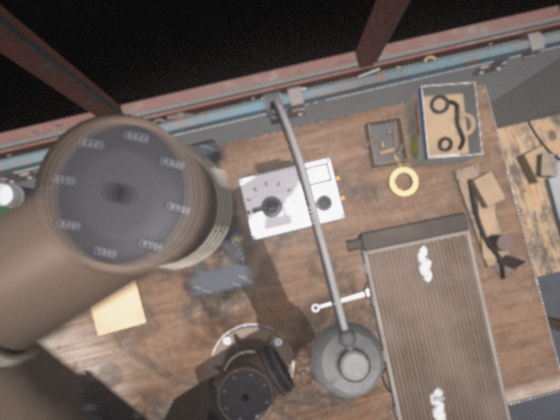

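The top view shows the arm now left of the lamp neck, the charger undisturbed, the hub at (271,206) and the button at (324,203). I'm descending on the left side.

arm_command(steps=[{"translation": [0,0,50],"rotation": [0,0,0],"claw": 0},{"translation": [0,0,100],"rotation": [0,0,0],"claw": 0},{"translation": [0,0,150],"rotation": [0,0,0],"claw": 0},{"translation": [0,0,200],"rotation": [0,0,0],"claw": 0},{"translation": [0,0,250],"rotation": [0,0,0],"claw": 0}])

```text
clock: 2.7
tool_pos: [0.3965, 0.0287, 0.4025]
orientation: [-180.0, 0.0, -75.1]
force: [0.8, 0.8, -0.0]
opening: 0.0001
gripper_force: 0.0
```

Run:
```python
from h import *
print(ctrl.get_obs()["joint_pos"].round(1),ctrl.get_obs()["tool_pos"])
go([.4161,-.0138,.17],[180,0,-74.75])
```

```text
[ 33.  -11.   -7.3  -0.  -93.7 -18.1] [0.39646554 0.02869377 0.40248269]
T [ 46.2  -8.  232.5] 237.0 R [-0.    0.   -0.07]
```

arm_command(steps=[{"translation": [0,0,50],"rotation": [0,0,0],"claw": 0},{"translation": [0,0,100],"rotation": [0,0,0],"claw": 0},{"translation": [0,-2,150],"rotation": [0,0,0],"claw": 0},{"translation": [15,-4,192],"rotation": [0,0,0],"claw": 0},{"translation": [35,-6,230],"rotation": [0,0,0],"claw": 0}])

```text
clock: 3.2
tool_pos: [0.4111, -0.0036, 0.1727]
orientation: [180.0, 0.0, -75.0]
force: [1.9, 0.3, 0.8]
opening: -0.0
gripper_force: 0.0
```

Run:
```python
from h import *
print(ctrl.get_obs()["joint_pos"].round(1),ctrl.get_obs()["tool_pos"])
go([.4161,-.0138,.092],[180,0,-74.75])
P=[]
im,d=ctrl.snapshot("top"); cv2.imwrite("pics/t3.png",im[:,:,::-1])
o,dd=ray("top",np.stack(np.meshgrid(np.arange(560),np.arange(420)),-1).reshape(-1,2)); P=o+dd*d.reshape(-1,1)
m=(P[:,2]>.3)&(P[:,2]<1.2)&(P[:,0]>.3)
Q=P[m]
# top of wrist housing near TCP
for y0 in np.arange(.2,-.14,-.03):
  print("%.2f"%y0,["%.3f"%Q[(abs(Q[:,1]-y0)<.015)&(abs(Q[:,0]-x0)<.02),2].max() if ((abs(Q[:,1]-y0)<.015)&(abs(Q[:,0]-x0)<.02)).any() else "-" for x0 in np.arange(.32,.56,.04)])
```

```text
[ 27.3  -4.8 -31.5  -0.  -63.3 -12.3] [ 0.41110756 -0.00362328  0.17268672]
T [11.1 -2.2 80.7] 81.0 R [ 0.    0.   -0.06]
0.20 ['0.641', '0.632', '-', '-', '-', '-', '-']
0.17 ['0.648', '0.639', '0.607', '-', '-', '-', '-']
0.14 ['0.654', '0.643', '0.628', '-', '-', '-', '-']
0.11 ['0.653', '0.644', '0.634', '-', '-', '-', '-']
0.08 ['0.633', '0.639', '0.637', '0.615', '-', '-', '-']
0.05 ['0.620', '0.639', '0.655', '0.653', '0.324', '0.317', '-']
0.02 ['0.324', '0.655', '0.658', '0.656', '0.324', '0.325', '-']
-0.01 ['0.327', '0.655', '0.658', '0.658', '0.325', '0.324', '-']
-0.04 ['0.325', '0.653', '0.656', '0.657', '-', '-', '-']
-0.07 ['0.323', '0.323', '-', '-', '-', '0.580', '0.584']
-0.10 ['-', '-', '-', '0.563', '0.585', '0.589', '0.586']
-0.13 ['-', '0.530', '0.542', '0.564', '0.573', '-', '-']
```

View pics/t3.png

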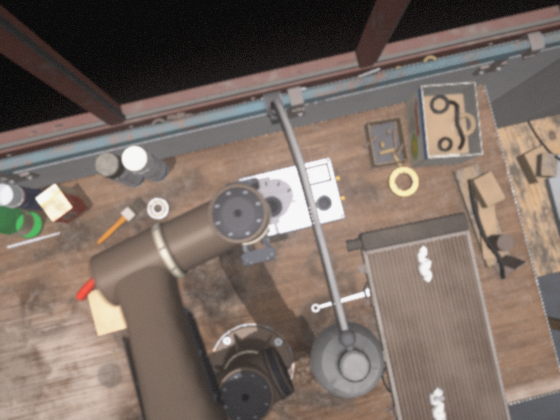

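The top view shows the wrist cap (240,212), about 50 mm in radius, with its top at TCP + 485 mm. It is level with the neck, so I'll lean the tool 8° left for clearance while pushing, and plan the rows.

```bash
cat >> h.py <<'E'
CH=np.array([.4877,-.0980]); YAW=15.25
AX=np.array([.4623,-.0427])
def pushpose(phi,back=0,z=.093,lean=8,r=.040,half=.021,yaw=None):
    b=np.radians(90+YAW-phi); p=b-np.pi/2
    xy=AX+r*np.array([np.cos(b),np.sin(b)])-(.006+half+back)*np.array([np.cos(p),np.sin(p)])
    y=-74.75-phi if yaw is None else yaw
    return np.r_[xy,z], Ro.from_rotvec([-np.radians(lean),0,0])*Ro.from_euler("xyz",[180,0,y],degrees=True)
def rows(poses,cur=None):
    o=ctrl.get_obs(); R0=Ro.from_euler("xyz",o["orientation"],degrees=True); last=o["tool_pos"]
    for p,R in poses:
        t=R0.inv().apply(p-o["tool_pos"])*1000; r=np.degrees((R0.inv()*R).as_rotvec())/5
        print(t.round(0).astype(int).tolist(),r.round(2).tolist()," world",p.round(3))
E
python3 - <<'E'
from h import *
rows([pushpose(0,.015,z) for z in (.16,.14,.12,.10,.093)])
E
```

```text
[10, -1, 7] [-0.31, 1.55, -0.07]  world [ 0.411 -0.015  0.16 ]
[10, -1, 27] [-0.31, 1.55, -0.07]  world [ 0.411 -0.015  0.14 ]
[10, -1, 47] [-0.31, 1.55, -0.07]  world [ 0.411 -0.015  0.12 ]
[10, -1, 67] [-0.31, 1.55, -0.07]  world [ 0.411 -0.015  0.1  ]
[10, -1, 74] [-0.31, 1.55, -0.07]  world [ 0.411 -0.015  0.093]
```

arm_command(steps=[{"translation": [10,-1,7],"rotation": [-0.3,1.55,-0.05],"claw": 0},{"translation": [10,-1,27],"rotation": [-0.3,1.55,-0.05],"claw": 0},{"translation": [10,-1,47],"rotation": [-0.3,1.55,-0.05],"claw": 0},{"translation": [10,-1,67],"rotation": [-0.3,1.55,-0.05],"claw": 0},{"translation": [10,-1,74],"rotation": [-0.3,1.55,-0.05],"claw": 0}])

```text
clock: 3.75
tool_pos: [0.4141, -0.0133, 0.099]
orientation: [178.3, -7.8, -74.8]
force: [-0.1, 0.5, 0.6]
opening: 0.0004
gripper_force: 0.0
```

Run:
```python
from h import *
o=ctrl.get_obs(); print(o["joint_pos"].round(1),o["tool_pos"],o["force"])
im,d=ctrl.snapshot("scene"); cv2.imwrite("pics/s3.png",cv2.resize(im[130:300,190:420,::-1],None,fx=3.4,fy=3.4,interpolation=2))
rows([pushpose(0,.005),pushpose(5),pushpose(10),pushpose(16),pushpose(23)])
```

```text
[ 33.5   0.3 -41.6   8.7 -52.4 -23.9] [ 0.4141246  -0.01325471  0.09899369] [-0.06535721  0.50519283  0.58974406]
[0, -7, 6] [-0.08, -0.01, -0.03]  world [ 0.421 -0.013  0.093]
[-2, -15, 5] [-0.08, -0.01, 0.97]  world [ 0.429 -0.008  0.093]
[-4, -19, 5] [-0.08, -0.01, 1.97]  world [ 0.432 -0.005  0.093]
[-6, -24, 4] [-0.08, -0.0, 3.17]  world [ 0.436 -0.002  0.093]
[-7, -30, 4] [-0.08, 0.0, 4.57]  world [0.441 0.001 0.093]
```

View pics/s3.png

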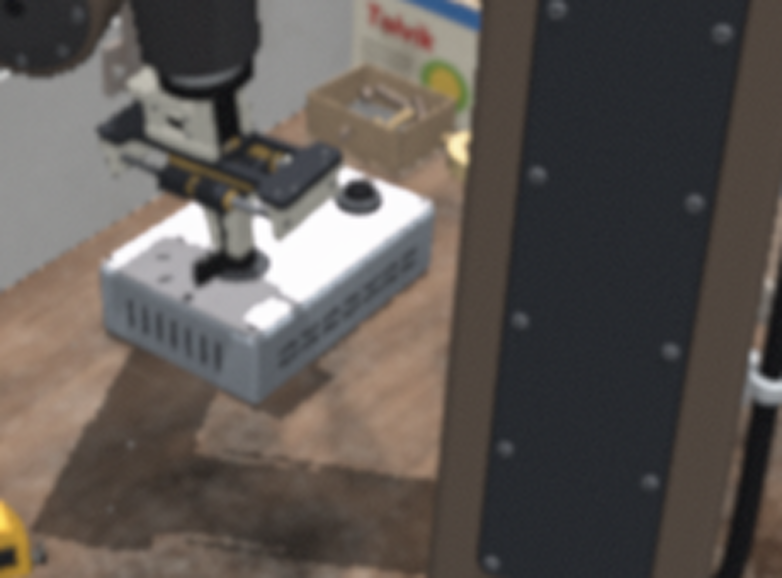

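The scene crop shows the shut fingers at about (235,250), next to the black hub, with the selector arm at (205,270) pointing at the dot (190,297). I'll check this against projections.

Run:
```python
from h import *
ctrl.snapshot("top"); o=ctrl.get_obs(); print(o["tool_pos"],o["orientation"])
b=np.radians(105.25); u=np.array([np.cos(b),np.sin(b)])
for n,p in dict(tcp=o["tool_pos"],axis=np.r_[AX,.11],tip=np.r_[AX+.056*u,.097],dot=np.r_[AX+.066*u,.08],tick5=np.r_[AX+.066*np.array([np.cos(b-2.618),np.sin(b-2.618)]),.08],button=np.r_[.473,-.19,.098]).items():
    print(n,p.round(3),((proj("scene",p)[0]-[190,130])*3.4).round(0))
rows([pushpose(0,.005),pushpose(5),pushpose(10),pushpose(16),pushpose(23)])
```

```text
[ 0.41480051 -0.01308874  0.1000484 ] [178.35326102  -7.78626087 -74.75434358]
tcp [ 0.415 -0.013  0.1  ] [234. 283.]
axis [ 0.462 -0.043  0.11 ] [231. 237.]
tip [0.448 0.011 0.097] [189. 278.]
dot [0.445 0.021 0.08 ] [181. 300.]
tick5 [ 0.509 -0.089  0.08 ] [244. 225.]
button [ 0.473 -0.19   0.098] [356. 191.]
[0, -6, 7] [-0.09, -0.01, -0.03]  world [ 0.421 -0.013  0.093]
[-2, -15, 6] [-0.09, -0.01, 0.97]  world [ 0.429 -0.008  0.093]
[-4, -19, 6] [-0.09, -0.01, 1.97]  world [ 0.432 -0.005  0.093]
[-6, -23, 6] [-0.09, -0.0, 3.17]  world [ 0.436 -0.002  0.093]
[-7, -29, 5] [-0.09, 0.01, 4.57]  world [0.441 0.001 0.093]
```

arm_command(steps=[{"translation": [0,-6,7],"rotation": [-0.1,0,0],"claw": 0},{"translation": [-2,-15,6],"rotation": [-0.1,0,1],"claw": 0},{"translation": [-4,-19,6],"rotation": [-0.1,0,2],"claw": 0},{"translation": [-6,-24,6],"rotation": [-0.1,0,3.2],"claw": 0},{"translation": [-7,-30,5],"rotation": [-0.1,0,4.6],"claw": 0}])

```text
clock: 4.35
tool_pos: [0.4438, 0.0017, 0.0944]
orientation: [-178.8, -7.8, -98.2]
force: [0.8, 0.8, 0.8]
opening: 0.0004
gripper_force: 0.0
```

Run:
```python
from h import *
o=ctrl.get_obs(); print(o["tool_pos"],o["force"]); ctrl.snapshot("top"); o=ctrl.get_obs(); print(o["tool_pos"],o["orientation"],o["force"])
im,d=ctrl.snapshot("scene"); cv2.imwrite("pics/s4.png",cv2.resize(im[170:240,225:305,::-1],None,fx=8,fy=8,interpolation=2))
rows([pushpose(p) for p in (29,35,41,47,53)])
```

```text
[0.44377959 0.00167267 0.09440867] [0.81213486 0.80017768 0.81415935]
[0.44480675 0.00219176 0.09462865] [-178.66581929   -7.75225933  -98.65639495] [ 1.38177015 -0.0452766   0.62400118]
[-1, -1, 1] [-0.02, 0.03, 1.15]  world [0.446 0.003 0.093]
[-3, -6, 1] [-0.02, 0.03, 2.35]  world [0.45  0.004 0.093]
[-5, -11, 1] [-0.02, 0.03, 3.55]  world [0.455 0.005 0.093]
[-6, -16, 1] [-0.02, 0.03, 4.75]  world [0.46  0.006 0.093]
[-7, -21, 1] [-0.01, 0.03, 5.95]  world [0.465 0.005 0.093]
```

View pics/s4.png

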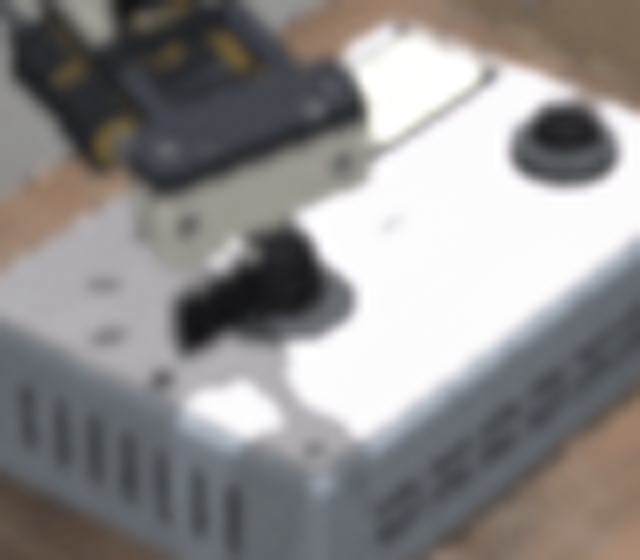

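Run:
```python
from h import *
pr=lambda p:((proj("scene",p)[0]-[225,170])*8).round(0)
print("hubtop",pr(np.r_[AX,.108]),"hubbase",pr(np.r_[AX,.08]))
for a in (0,10,20,30,60):
    b=np.radians(105.25-a); u=np.array([np.cos(b),np.sin(b)])
    print(a,"tip top",pr(np.r_[AX+.054*u,.108]),"tip bot",pr(np.r_[AX+.054*u,.086]),"mark",pr(np.r_[AX+.066*u,.08]))
print("tcp",pr(ctrl.get_obs()["tool_pos"]))
im,d=ctrl.snapshot("top"); cv2.imwrite("pics/t4.png",cv2.resize(im[158:248,225:345,::-1],None,fx=6,fy=6,interpolation=2))
```

```text
hubtop [263. 242.] hubbase [264. 305.]
0 tip top [166. 307.] tip bot [168. 357.] mark [147. 386.]
10 tip top [148. 296.] tip bot [150. 347.] mark [125. 373.]
20 tip top [134. 285.] tip bot [136. 335.] mark [107. 358.]
30 tip top [123. 271.] tip bot [126. 321.] mark [ 95. 342.]
60 tip top [119. 230.] tip bot [121. 279.] mark [ 90. 290.]
tcp [191. 336.]
```

View pics/t4.png

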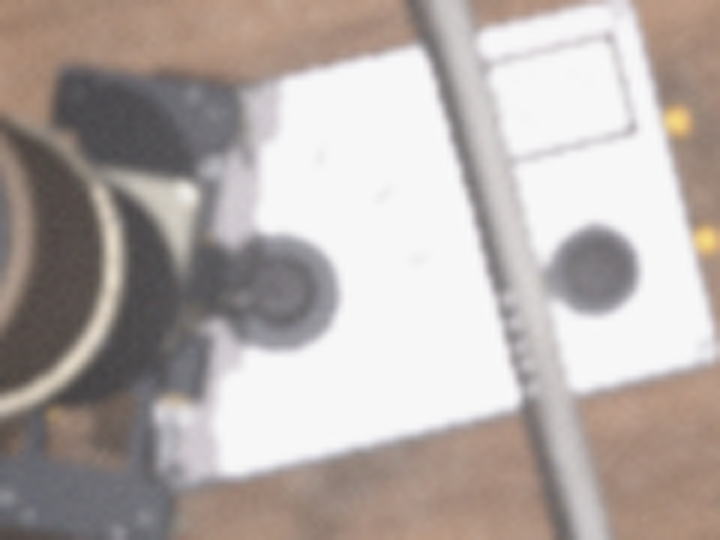

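The top crop shows the hub at (285,290) and the bar running left and slightly up to (195,270). That fits roughly setting 1, but the gripper hides its end. The depth data should give the bar angle as a number.

```bash
cat >> h.py <<'E'
def bar():
    for n in ("top","scene"):
        im,d=ctrl.snapshot(n)
        uv=np.stack(np.meshgrid(np.arange(560),np.arange(420)),-1).reshape(-1,2); o,dd=ray(n,uv); P=o+dd*d.reshape(-1,1); g=im.reshape(-1,3).max(1)
        q=P[:,:2]-AX; r=np.hypot(*q.T); a=(105.25-np.degrees(np.arctan2(q[:,1],q[:,0]))+90)%360-90
        m=(r>.026)&(r<.058)&(P[:,2]>.09)&(P[:,2]<.116)&(g<110)
        h,_=np.histogram(a[m],np.arange(-90,271,10)); print(n,m.sum(),{int(k*10-90):int(v) for k,v in enumerate(h) if v})
        if m.any(): print("  mean a",np.median(a[m]).round(1),"r max",r[m].max().round(3))
E
python3 - <<'E'
from h import *
bar()
z=np.load("top0.npz"); 
class F: pass
import h
s=ctrl.snapshot
h.ctrl=F(); h.ctrl.calibration=ctrl.calibration; h.ctrl.snapshot=lambda n:(np.load(n+"0.npz")["im"],np.load(n+"0.npz")["d"])
print("start:"); bar()
E
```

```text
top 2 {-10: 2}
  mean a -8.6 r max 0.029
scene 63 {-30: 4, -20: 25, -10: 33, 0: 1}
  mean a -9.3 r max 0.055
start:
top 0 {}
scene 49 {-30: 1, -20: 29, -10: 19}
  mean a -11.3 r max 0.052
```

```bash
cat >> h.py <<'E'
def dark(im,n,z=.108,off=(0,0)):
    A=np.arange(-60,181,6); out=[]
    for a in A:
        b=np.radians(105.25-a); rr=np.arange(.030,.052,.003)
        uv=proj(n,np.c_[AX[0]+rr*np.cos(b),AX[1]+rr*np.sin(b),np.full(len(rr),z)])+off
        out.append(int(np.mean([im[int(round(v)),int(round(u))].max() for u,v in uv])))
    return dict(zip(A.tolist(),out))
E
python3 - <<'E'
from h import *
for n,off in (("top",(0,0)),("scene",(1.6,-.7))):
    im,_=ctrl.snapshot(n); print(n,"now  ",dark(im,n,off=off)); print(n,"start",dark(np.load(n+"0.npz")["im"],n,off=off))
    hub=np.load(n+"0.npz")["im"]
E
```

```text
top now   {-60: 243, -54: 234, -48: 222, -42: 195, -36: 167, -30: 153, -24: 147, -18: 140, -12: 125, -6: 106, 0: 98, 6: 91, 12: 92, 18: 97, 24: 110, 30: 121, 36: 131, 42: 144, 48: 154, 54: 159, 60: 170, 66: 177, 72: 196, 78: 208, 84: 212, 90: 223, 96: 244, 102: 247, 108: 247, 114: 247, 120: 247, 126: 247, 132: 246, 138: 247, 144: 247, 150: 246, 156: 246, 162: 246, 168: 247, 174: 246, 180: 245}
top start {-60: 244, -54: 240, -48: 243, -42: 241, -36: 241, -30: 245, -24: 245, -18: 242, -12: 215, -6: 160, 0: 167, 6: 220, 12: 243, 18: 246, 24: 247, 30: 247, 36: 246, 42: 247, 48: 247, 54: 247, 60: 247, 66: 247, 72: 247, 78: 247, 84: 247, 90: 247, 96: 247, 102: 247, 108: 247, 114: 247, 120: 247, 126: 247, 132: 246, 138: 247, 144: 246, 150: 246, 156: 246, 162: 246, 168: 246, 174: 246, 180: 244}
scene now   {-60: 69, -54: 51, -48: 43, -42: 41, -36: 37, -30: 31, -24: 25, -18: 24, -12: 26, -6: 40, 0: 73, 6: 107, 12: 144, 18: 157, 24: 160, 30: 160, 36: 156, 42: 151, 48: 142, 54: 132, 60: 133, 66: 130, 72: 134, 78: 137, 84: 131, 90: 124, 96: 115, 102: 118, 108: 122, 114: 121, 120: 123, 126: 135, 132: 136, 138: 147, 144: 150, 150: 152, 156: 152, 162: 152, 168: 156, 174: 162, 180: 192}
scene start {-60: 65, -54: 49, -48: 41, -42: 39, -36: 37, -30: 33, -24: 25, -18: 26, -12: 30, -6: 60, 0: 118, 6: 180, 12: 237, 18: 247, 24: 250, 30: 250, 36: 250, 42: 248, 48: 243, 54: 242, 60: 247, 66: 250, 72: 250, 78: 250, 84: 250, 90: 246, 96: 242, 102: 246, 108: 250, 114: 251, 120: 251, 126: 251, 132: 251, 138: 251, 144: 251, 150: 251, 156: 247, 162: 247, 168: 248, 174: 250, 180: 251}
```

Scene brightness barely changed, so the bar has only turned about 7–10°: the finger tips are thinner than assumed, about 7 mm each side. I'll re-plan with that and push on to the first click.

Run:
```python
from h import *
print(ctrl.get_obs()["force"])
rows([pushpose(p,half=.007) for p in (12,15,18,21,24)])
```

```text
[0.71616556 0.21164451 0.57100651]
[4, -5, 2] [-0.01, 0.02, -2.21]  world [ 0.447 -0.004  0.093]
[3, -7, 2] [-0.01, 0.02, -1.61]  world [ 0.449 -0.003  0.093]
[2, -9, 1] [-0.01, 0.02, -1.01]  world [ 0.451 -0.002  0.093]
[1, -11, 1] [-0.01, 0.02, -0.41]  world [ 0.453 -0.002  0.093]
[0, -13, 1] [-0.01, 0.02, 0.19]  world [ 0.456 -0.001  0.093]
```

arm_command(steps=[{"translation": [1,-4,1],"rotation": [0,0,0],"claw": 0},{"translation": [1,-7,1],"rotation": [0,0,0],"claw": 0},{"translation": [1,-9,1],"rotation": [0,0,0],"claw": 0},{"translation": [1,-11,1],"rotation": [0,0,0],"claw": 0},{"translation": [0,-13,1],"rotation": [0,0,0],"claw": 0}])

```text
clock: 5.2
tool_pos: [0.4556, -0.0007, 0.0931]
orientation: [-178.9, -7.8, -98.0]
force: [-0.6, 0.8, -0.3]
opening: 0.0005
gripper_force: 0.0
```

Run:
```python
from h import *
for n,off in (("top",(0,0)),("scene",(1.6,-.7))):
    im,d=ctrl.snapshot(n); dk=dark(im,n,off=off); print(n,{k:v for k,v in dk.items() if -30<=k<=90})
    np.savez(n+"5.npz",im=im,d=d)
    cv2.imwrite(f"pics/{n}5.png",im[:,:,::-1])
o=ctrl.get_obs(); print(o["tool_pos"],o["orientation"],o["force"])
```

```text
top {-30: 148, -24: 130, -18: 123, -12: 110, -6: 102, 0: 106, 6: 107, 12: 106, 18: 98, 24: 93, 30: 91, 36: 100, 42: 109, 48: 121, 54: 114, 60: 121, 66: 139, 72: 184, 78: 206, 84: 208, 90: 211}
scene {-30: 31, -24: 25, -18: 23, -12: 26, -6: 42, 0: 80, 6: 118, 12: 167, 18: 180, 24: 185, 30: 184, 36: 184, 42: 168, 48: 161, 54: 150, 60: 148, 66: 147, 72: 142, 78: 139, 84: 142, 90: 148}
[ 0.4558028  -0.00052639  0.0931396 ] [-178.8435309    -7.82261828  -97.9650567 ] [-0.43290289 -0.02375177 -0.18552959]
```

Run:
```python
import cv2,numpy as np
a=np.load("scene0.npz")["im"][185:235,235:285]; b=np.load("scene5.npz")["im"][185:235,235:285]; c=np.load("top5.npz")["im"][180:230,240:290]
d=np.load("top0.npz")["im"][180:230,240:290]
f=lambda x:cv2.resize(x,(300,300),interpolation=cv2.INTER_CUBIC)
g=np.vstack([np.hstack([f(a),f(b)]),np.hstack([f(d),f(c)])]); cv2.imwrite("pics/comp.png",g[:,:,::-1])
```

```text
(no output)
```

View pics/comp.png

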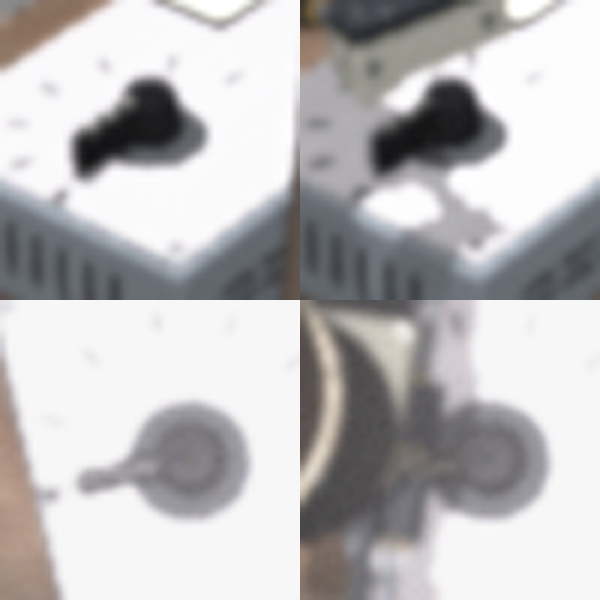

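The composite shows the selector still exactly at OFF in both views, with the pale fingers ending above it. The real finger tips must be higher than the reported TCP suggests. I'll check with depth.

Run:
```python
from h import *
T=ctrl.get_obs()["tool_pos"]; print(T,ctrl.get_obs()["opening"])
for n in ("scene","top"):
    z=np.load(n+"5.npz"); im,d=z["im"],z["d"]
    o,dd=ray(n,np.stack(np.meshgrid(np.arange(560),np.arange(420)),-1).reshape(-1,2)); P=o+dd*d.reshape(-1,1); C=im.reshape(-1,3)
    q=P-T; ok=(np.hypot(q[:,0],q[:,1])<.13)&(P[:,2]>.095)&(P[:,2]<.35)
    for z0 in np.arange(.095,.30,.015):
        m=ok&(P[:,2]>=z0)&(P[:,2]<z0+.015)
        if m.sum(): print(n,"%.3f"%z0,m.sum(),"x",(q[m,0].min()*1000).round(),(q[m,0].max()*1000).round(),"y",(q[m,1].min()*1000).round(),(q[m,1].max()*1000).round(),"med",np.median(q[m,:2]*1000,0).round(),"col",C[m].mean(0).round())
z=np.load("scene5.npz"); im,d=z["im"],z["d"]
o,dd=ray("scene",np.stack(np.meshgrid(np.arange(560),np.arange(420)),-1).reshape(-1,2)); P=(o+dd*d.reshape(-1,1)).reshape(420,560,3)
for v in range(185,222,3): print(v,[ "%.3f/%.3f/%.3f"%tuple(P[v,u]) for u in range(243,275,5)])
```

```text
[ 0.4558028  -0.00052639  0.0931396 ] 0.0004741948685951567
scene 0.095 103 x -17.0 19.0 y -62.0 8.0 med [ -8. -31.] col [51. 51. 53.]
scene 0.110 55 x -15.0 16.0 y -59.0 7.0 med [ -3. -31.] col [102. 100. 103.]
scene 0.125 10 x -18.0 18.0 y -3.0 19.0 med [-15.  12.] col [168. 166. 163.]
scene 0.140 11 x -19.0 15.0 y 2.0 17.0 med [ 6. 14.] col [154. 151. 145.]
scene 0.155 5 x 5.0 17.0 y 15.0 18.0 med [ 9. 16.] col [130. 123. 115.]
scene 0.185 35 x -88.0 94.0 y 21.0 62.0 med [-83.  48.] col [150. 148. 143.]
scene 0.200 223 x -95.0 87.0 y -11.0 65.0 med [-82.  38.] col [125. 124. 118.]
scene 0.215 322 x -101.0 96.0 y -23.0 69.0 med [-25.  37.] col [87. 85. 82.]
scene 0.230 548 x -104.0 100.0 y -9.0 69.0 med [-63.  32.] col [70. 70. 72.]
scene 0.245 147 x -100.0 50.0 y -7.0 45.0 med [-14.  27.] col [95. 94. 91.]
scene 0.260 101 x -23.0 12.0 y -3.0 47.0 med [-15.  25.] col [76. 76. 73.]
scene 0.275 84 x -22.0 44.0 y 5.0 66.0 med [-14.  39.] col [93. 92. 89.]
scene 0.290 144 x -39.0 48.0 y -11.0 65.0 med [-17.  55.] col [78. 78. 75.]
top 0.095 113 x -9.0 22.0 y -59.0 -10.0 med [  4. -40.]
[... 1812 characters left out ...]
0.088', '0.447/-0.050/0.082', '0.435/-0.059/0.085', '0.430/-0.074/0.082']
212 ['0.471/0.005/0.080', '0.443/0.005/0.096', '0.447/-0.015/0.086', '0.436/-0.024/0.088', '0.435/-0.041/0.082', '0.424/-0.052/0.084', '0.416/-0.064/0.083']
215 ['0.455/0.015/0.083', '0.444/0.005/0.085', '0.438/-0.008/0.083', '0.428/-0.019/0.084', '0.422/-0.032/0.082', '0.413/-0.044/0.082', '0.406/-0.056/0.082']
218 ['0.444/0.022/0.082', '0.436/0.011/0.082', '0.427/-0.001/0.082', '0.419/-0.012/0.081', '0.409/-0.023/0.083', '0.402/-0.035/0.082', '0.393/-0.047/0.082']
221 ['0.443/0.024/0.073', '0.427/0.017/0.078', '0.414/0.009/0.083', '0.408/-0.005/0.081', '0.397/-0.015/0.083', '0.388/-0.025/0.084', '0.381/-0.038/0.082']
```

Depth shows the 42 x 19 mm finger block at the right x and y, but it ends at z ≈ 0.115–0.125, about 20–25 mm above the reported TCP, so it passed over the bar. I'll back off and measure the tip height cleanly.

Run:
```python
from h import *
rows([pushpose(0,.008,.093),pushpose(0,.018,.093)])
```

```text
[18, 36, 2] [-0.01, 0.02, -4.63]  world [ 0.418 -0.013  0.093]
[22, 45, 2] [-0.01, 0.02, -4.63]  world [ 0.408 -0.016  0.093]
```

arm_command(steps=[{"translation": [5,12,-3],"rotation": [0,0,-1.2],"claw": 0},{"translation": [10,24,-3],"rotation": [0,0,-2.4],"claw": 0},{"translation": [18,36,-3],"rotation": [0,0,-3.6],"claw": 0},{"translation": [22,45,0],"rotation": [0,0,-4.6],"claw": 0},{"translation": [22,45,0],"rotation": [0,0,-4.6],"claw": 0}])

```text
clock: 5.8
tool_pos: [0.4067, -0.0166, 0.0951]
orientation: [178.0, -7.6, -74.7]
force: [0.4, -0.7, -0.1]
opening: 0.0008
gripper_force: 0.0
```

```bash
cat >> h.py <<'E'
def tipz(save=None):
    im,d=ctrl.snapshot("scene"); T=ctrl.get_obs()["tool_pos"]
    if save: np.savez(save,im=im,d=d)
    o,dd=ray("scene",np.stack(np.meshgrid(np.arange(560),np.arange(420)),-1).reshape(-1,2)); P=o+dd*d.reshape(-1,1); q=P-T; C=im.reshape(-1,3)
    for z0 in np.arange(.08,.2,.005):
        m=(abs(q[:,0])<.035)&(q[:,1]>-.02)&(q[:,1]<.03)&(P[:,2]>=z0)&(P[:,2]<z0+.005)
        if m.any(): print("%.3f"%z0,m.sum(),(q[m,0].min()*1000).round(),(q[m,0].max()*1000).round(),(q[m,1].min()*1000).round(),(q[m,1].max()*1000).round(),C[m].mean(0).round())
    print(T,ctrl.get_obs()["force"])
E
python3 -c "
from h import *
tipz('s6.npz')"
```

```text
0.080 226 -35.0 35.0 -20.0 30.0 [181. 179. 183.]
0.085 11 -30.0 30.0 -19.0 29.0 [186. 184. 187.]
0.090 1 33.0 33.0 20.0 20.0 [77. 76. 79.]
0.095 3 34.0 35.0 12.0 19.0 [27. 27. 29.]
0.100 1 34.0 34.0 19.0 19.0 [21. 21. 23.]
0.105 3 32.0 34.0 13.0 20.0 [24. 24. 26.]
0.110 2 34.0 35.0 15.0 19.0 [34. 34. 36.]
0.135 11 -17.0 5.0 -12.0 17.0 [109. 108. 104.]
0.140 13 -20.0 11.0 -13.0 19.0 [137. 136. 130.]
0.145 22 -20.0 12.0 -8.0 19.0 [144. 142. 137.]
0.150 22 -21.0 10.0 -9.0 20.0 [141. 139. 133.]
0.155 19 -21.0 8.0 -6.0 21.0 [135. 133. 128.]
0.160 20 -21.0 9.0 -5.0 21.0 [141. 139. 133.]
0.165 18 -21.0 11.0 -6.0 23.0 [139. 138. 132.]
0.170 19 -23.0 12.0 -5.0 22.0 [128. 128. 122.]
0.175 9 -23.0 9.0 1.0 24.0 [128. 126. 121.]
0.180 7 -27.0 -18.0 5.0 16.0 [130. 128. 120.]
0.185 2 -26.0 -26.0 12.0 15.0 [129. 128. 122.]
0.190 1 -26.0 -26.0 15.0 15.0 [115. 114. 109.]
[ 0.40775608 -0.01611095  0.09543152] [-0.42676906  0.64922974  0.59179333]
```

The finger tip is really at z ≈ 0.135 when the TCP reads 0.095. So the shut tips sit 40 mm short of the reported TCP. I'll plan with that tip point, lower, and re-measure.

```bash
cat >> h.py <<'E'
TIP=.040
_pp=pushpose
def pushpose(*a,**k):
    p,R=_pp(*a,**k); return p+R.apply([0,0,TIP]),R
E
python3 - <<'E'
from h import *
rows([pushpose(0,.015,z) for z in (.125,.115,.105,.099)])
E
```

```text
[4, -3, 11] [-0.02, 0.02, -0.05]  world [ 0.411 -0.021  0.085]
[3, -3, 20] [-0.02, 0.02, -0.05]  world [ 0.411 -0.021  0.075]
[1, -3, 30] [-0.02, 0.02, -0.05]  world [ 0.411 -0.021  0.065]
[1, -3, 36] [-0.02, 0.02, -0.05]  world [ 0.411 -0.021  0.059]
```

arm_command(steps=[{"translation": [4,-3,11],"rotation": [0,0,0],"claw": 0},{"translation": [3,-3,20],"rotation": [0,0,0],"claw": 0},{"translation": [1,-3,30],"rotation": [0,0,0],"claw": 0},{"translation": [1,-3,36],"rotation": [0,0,0],"claw": 0},{"translation": [1,-3,36],"rotation": [0,0,0],"claw": 0}])

```text
clock: 6.35
tool_pos: [0.4104, -0.0216, 0.0586]
orientation: [177.9, -7.7, -74.8]
force: [-0.4, 0.2, 0.9]
opening: 0.0005
gripper_force: 0.0
```

```bash
python3 -c "
from h import *
tipz('s7.npz')
print(ctrl.get_obs()['joint_pos'].round(1))
im,d=ctrl.snapshot('top'); np.savez('t7.npz',im=im,d=d)
rows([pushpose(0,.005,.094),pushpose(5,z=.094),pushpose(10,z=.094),pushpose(17,z=.094),pushpose(24,z=.094)])"
```

```text
0.080 188 -35.0 34.0 -20.0 29.0 [185. 183. 186.]
0.085 12 -33.0 34.0 -9.0 30.0 [189. 187. 190.]
0.090 6 30.0 33.0 13.0 30.0 [80. 78. 81.]
0.095 9 -2.0 35.0 10.0 24.0 [47. 46. 48.]
0.100 17 -18.0 34.0 -7.0 25.0 [105. 104. 103.]
0.105 27 -18.0 35.0 -10.0 26.0 [104. 104. 100.]
0.110 23 -19.0 35.0 -5.0 25.0 [112. 111. 106.]
0.115 20 -20.0 11.0 -7.0 20.0 [129. 128. 121.]
0.120 13 -20.0 9.0 -6.0 21.0 [127. 126. 120.]
0.125 20 -22.0 14.0 -8.0 22.0 [128. 127. 121.]
0.130 21 -23.0 9.0 -1.0 22.0 [118. 118. 112.]
0.135 10 -22.0 10.0 -2.0 24.0 [131. 130. 124.]
0.140 8 -25.0 -13.0 5.0 19.0 [127. 126. 119.]
0.145 4 -25.0 -21.0 8.0 15.0 [124. 123. 116.]
0.160 3 -34.0 -31.0 2.0 6.0 [134. 132. 130.]
0.165 3 -34.0 -33.0 3.0 7.0 [102. 100.  97.]
0.170 1 -33.0 -33.0 6.0 6.0 [77. 71. 62.]
0.175 6 -34.0 -0.0 -17.0 30.0 [66. 60. 51.]
0.180 4 -29.0 -28.0 -18.0 -3.0 [65. 60. 52.]
0.185 20 -32.0 -10.0 -16.0 10.0 [61. 59. 56.]
0.190 31 -34.0 -13.0 -18.0 8.0 [71. 65. 55.]
0.195 13 -30.0 1.0 -13.0 16.0 [90. 77. 52.]
[ 0.41074492 -0.02143262  0.05919913] [ 0.44362895 -0.79244408 -0.19988286]
[ 32.4   3.5 -45.1   9.3 -46.1 -24. ]
[-1, -10, 5] [-0.01, 0.01, -0.03]  world [ 0.421 -0.018  0.054]
[-3, -19, 4] [-0.01, 0.01, 0.97]  world [ 0.429 -0.014  0.054]
[-5, -23, 4] [-0.01, 0.01, 1.97]  world [ 0.432 -0.011  0.054]
[-7, -28, 3] [-0.01, 0.01, 3.37]  world [ 0.437 -0.007  0.054]
[-9, -34, 3] [-0.01, 0.01, 4.77]  world [ 0.442 -0.005  0.054]
```

arm_command(steps=[{"translation": [-1,-10,5],"rotation": [0,0,0],"claw": 0},{"translation": [-3,-19,4],"rotation": [0,0,1],"claw": 0},{"translation": [-5,-23,4],"rotation": [0,0,2],"claw": 0},{"translation": [-7,-28,3],"rotation": [0,0,3.4],"claw": 0},{"translation": [-9,-34,3],"rotation": [0,0,4.8],"claw": 0}])

```text
clock: 6.95
tool_pos: [0.4419, -0.0042, 0.0541]
orientation: [-178.7, -7.8, -99.3]
force: [-0.0, -0.6, 0.5]
opening: 0.0003
gripper_force: 0.2
```

Run:
```python
from h import *
print(ctrl.get_obs()["force"])
for n,off in (("top",(0,0)),("scene",(1.6,-.7))):
    im,d=ctrl.snapshot(n); dk=dark(im,n,off=off); print(n,{k:v for k,v in dk.items() if -30<=k<=90})
o=ctrl.get_obs(); print(o["tool_pos"],o["orientation"],o["force"])
rows([pushpose(p,z=.094) for p in (27,31,37,44,52)])
```

```text
[-0.03079922 -0.64476983  0.47861058]
top {-30: 132, -24: 123, -18: 107, -12: 95, -6: 88, 0: 89, 6: 92, 12: 96, 18: 108, 24: 115, 30: 127, 36: 149, 42: 174, 48: 182, 54: 180, 60: 184, 66: 159, 72: 156, 78: 182, 84: 196, 90: 208}
scene {-30: 153, -24: 152, -18: 146, -12: 139, -6: 113, 0: 78, 6: 56, 12: 60, 18: 68, 24: 76, 30: 81, 36: 82, 42: 84, 48: 81, 54: 82, 60: 82, 66: 72, 72: 67, 78: 70, 84: 70, 90: 64}
[ 0.44289963 -0.00357462  0.0542399 ] [-178.65383327   -7.77718612  -99.06762157] [-0.22673396  0.15221853  0.20152174]
[0, -1, 0] [-0.02, 0.03, 0.55]  world [ 0.444 -0.004  0.054]
[-2, -4, 0] [-0.02, 0.03, 1.35]  world [ 0.447 -0.002  0.054]
[-4, -9, 0] [-0.02, 0.03, 2.55]  world [ 0.452 -0.001  0.054]
[-6, -14, -1] [-0.01, 0.03, 3.95]  world [ 0.458 -0.     0.054]
[-7, -21, -1] [-0.01, 0.03, 5.55]  world [ 0.465 -0.     0.054]
```

The bar has moved and the force is back to zero, so one click is done. On to click 2.

arm_command(steps=[{"translation": [-1,-3,0],"rotation": [0,0,1],"claw": 0},{"translation": [-3,-7,0],"rotation": [0,0,2.2],"claw": 0},{"translation": [-5,-12,-1],"rotation": [0,0,3.4],"claw": 0},{"translation": [-6,-17,-1],"rotation": [0,0,4.6],"claw": 0},{"translation": [-7,-22,-1],"rotation": [0,0,5.8],"claw": 0}])

```text
clock: 7.55
tool_pos: [0.4643, -0.0005, 0.0545]
orientation: [-175.1, -6.2, -128.2]
force: [-0.2, 0.3, -0.6]
opening: 0.0005
gripper_force: 0.5
```

Run:
```python
from h import *
for n,off in (("top",(0,0)),("scene",(1.6,-.7))):
    im,d=ctrl.snapshot(n); dk=dark(im,n,off=off); print(n,{k:v for k,v in dk.items() if 0<=k<=120})
o=ctrl.get_obs(); print(o["tool_pos"],o["orientation"],o["force"])
rows([pushpose(p,z=.094) for p in (59,65,71,77,83)])
```

```text
top {0: 116, 6: 104, 12: 101, 18: 117, 24: 133, 30: 153, 36: 168, 42: 176, 48: 208, 54: 240, 60: 241, 66: 237, 72: 208, 78: 140, 84: 128, 90: 137, 96: 156, 102: 171, 108: 184, 114: 192, 120: 225}
scene {0: 133, 6: 135, 12: 146, 18: 150, 24: 137, 30: 119, 36: 83, 42: 58, 48: 58, 54: 75, 60: 79, 66: 78, 72: 79, 78: 80, 84: 80, 90: 79, 96: 82, 102: 104, 108: 121, 114: 128, 120: 207}
[ 4.65127583e-01 -3.94434457e-04  5.47535261e-02] [-175.07276315   -6.18064003 -128.05388895] [-0.58011653  0.89900694 -0.25610756]
[-3, -4, 0] [0.0, 0.03, 1.19]  world [ 0.47  -0.001  0.054]
[-5, -9, 1] [0.0, 0.03, 2.39]  world [ 0.475 -0.002  0.054]
[-7, -14, 1] [0.0, 0.03, 3.59]  world [ 0.48  -0.003  0.054]
[-8, -19, 1] [0.0, 0.03, 4.79]  world [ 0.485 -0.006  0.054]
[-9, -24, 1] [0.01, 0.03, 5.99]  world [ 0.489 -0.008  0.054]
```

arm_command(steps=[{"translation": [-3,-4,0],"rotation": [0,0,1.2],"claw": 0},{"translation": [-5,-9,1],"rotation": [0,0,2.4],"claw": 0},{"translation": [-7,-14,1],"rotation": [0,0,3.6],"claw": 0},{"translation": [-8,-19,1],"rotation": [0,0,4.8],"claw": 0},{"translation": [-9,-25,1],"rotation": [0,0,6.1],"claw": 0}])

```text
clock: 8.15
tool_pos: [0.4895, -0.0088, 0.0548]
orientation: [-172.6, -2.9, -158.5]
force: [-0.7, 0.9, -1.3]
opening: 0.0003
gripper_force: 0.6
```

Run:
```python
from h import *
for n,off in (("top",(0,0)),("scene",(1.6,-.7))):
    im,d=ctrl.snapshot(n); dk=dark(im,n,off=off); print(n,{k:v for k,v in dk.items() if 30<=k<=150})
o=ctrl.get_obs(); print(o["tool_pos"],o["orientation"],o["force"],o["joint_pos"].round(0))
rows([pushpose(p,z=.094) for p in (90,96,102,108,114)])
```

```text
top {30: 152, 36: 172, 42: 169, 48: 175, 54: 182, 60: 199, 66: 220, 72: 241, 78: 246, 84: 242, 90: 186, 96: 139, 102: 129, 108: 130, 114: 132, 120: 145, 126: 149, 132: 164, 138: 167, 144: 178, 150: 197}
scene {30: 93, 36: 92, 42: 106, 48: 106, 54: 103, 60: 106, 66: 98, 72: 103, 78: 109, 84: 125, 90: 145, 96: 157, 102: 167, 108: 175, 114: 179, 120: 182, 126: 191, 132: 210, 138: 220, 144: 225, 150: 231}
[ 0.49011765 -0.00899629  0.05501898] [-172.62589537   -2.84471551 -158.40304724] [0.18525049 1.18704548 0.33102896] [  28.   11.  -36.   10.  -46. -103.]
[-2, -4, 1] [0.01, 0.02, 1.3]  world [ 0.494 -0.012  0.054]
[-5, -8, 1] [0.01, 0.02, 2.5]  world [ 0.497 -0.015  0.054]
[-6, -13, 2] [0.02, 0.02, 3.7]  world [ 0.501 -0.019  0.054]
[-7, -18, 3] [0.02, 0.02, 4.9]  world [ 0.504 -0.023  0.054]
[-8, -23, 3] [0.02, 0.02, 6.1]  world [ 0.506 -0.028  0.054]
```

The top profile hints that the bar might be ahead of the finger. I'll check finely before pushing further.

```bash
cat >> h.py <<'E'
def polar(n,z=.108,lo=30,hi=180,off=(0,0),st=6):
    im,d=ctrl.snapshot(n); o=ctrl.get_obs()
    A=np.arange(lo,hi,st); print("     ",*["%4d"%a for a in A])
    for r in (.030,.036,.042,.048,.054,.060,.066):
        b=np.radians(105.25-A); uv=proj(n,np.c_[AX[0]+r*np.cos(b),AX[1]+r*np.sin(b),np.full(len(A),z)])+off
        print("%.3f"%r,*["%4d"%im[int(round(v)),int(round(u))].max() for u,v in uv])
    print("z     ",*["%4d"%(1000*depthpt(n,[(u,v)],d)[0][2]) for u,v in np.round(proj(n,np.c_[AX[0]+.045*np.cos(b),AX[1]+.045*np.sin(b),np.full(len(A),z)]+0)+off)])
E
python3 -c "
from h import *
polar('top')"
```

```text
30   36   42   48   54   60   66   72   78   84   90   96  102  108  114  120  126  132  138  144  150  156  162  168  174
0.030  142  165  220  242  247  247  247  247  247  245  223  164  144  158  168  208  215  230  240  246  246  240  246  247  241
0.036  219  239  244  246  247  247  247  247  247  247  190  151  131  131  127  151  146  170  162  214  243  247  247  247  247
0.042  172  199  154  172  169  210  233  247  247  244  196  134  130  134  133  126  128  131  134  146  208  245  247  247  247
0.048   94   98   85   85  100  127  155  245  247  245  161  127  126  128  132  131  130  132  133  138  138  220  245  247  247
0.054   85   84   83   84   86   84   99  207  234  245  170  128  127  128  130  129  129  131  136  151  142  140  245  247  247
0.060   86   83   82   82   83   85   85   97  188  236  145  122  126  126  129  130  132  134  135  132  131  148  241  247  247
0.066   82   89   94   95   83   83   83   85  149  233  151  124  125  125  126  130  128  131  145  138  142  203  246  247  247
z       260  294  305  302 1417  264  258  266  265  264  237  208  210  211  210  204  210  207  212  212  214   79   76   83   79
```

```bash
python3 -c "
from h import *
polar('scene',off=(1.6,-.7),lo=0,hi=170)"
```

```text
0    6   12   18   24   30   36   42   48   54   60   66   72   78   84   90   96  102  108  114  120  126  132  138  144  150  156  162  168
0.030   42   58   62   62   43   43   29   67   67   66   66   38   38   71   71  113  113  159  172  179  181  181  182  182  181  183  180  171  160
0.036  104   95  131  107  128   95   98  126  134  135  135  102  101   68   99  146  139  162  172  178  180  180  183  193  197  225  230  238  227
0.042  134  167  175  158  137  117  117   93   94   98  110  136  140  135  139  139  170  165  175  178  185  190  209  226  233  250  253  253  252
0.048  165  179  157  143  116  121  110  125  111  101  102   92   97  129  145  154  172  178  177  178  190  225  233  249  253  253  254  253  253
0.054  179  178  167  146  143  145  145  145  145  145  144  134  103   91  127  140  157  169  178  179  205  239  252  253  253  253  254  254  253
0.060  180  178  166  153  149  149  145  145  144  145  144  145  141  117   71   78  122  131  169  190  239  252  253  253  253  253  254  251  252
0.066  179  179  175  157  152  147  150  147  144  142  141  139  139  119   98   48   43   63  143  194  251  253  253  253  253  253  250  201  211
z        80   83   85   84   82  102  102  111  110  116  120  116  116  122  124   81   83   84   81   79   85   80   80   81   84   84   80   81   80
```

The top view is blocked by the gripper (z ≈ 0.21). The scene view shows no bar beyond 100° and its dark end near 90°, which fits setting 3. Pushing to setting 4.

arm_command(steps=[{"translation": [-2,-4,1],"rotation": [0,0,1.3],"claw": 0},{"translation": [-5,-8,1],"rotation": [0,0,2.5],"claw": 0},{"translation": [-6,-13,2],"rotation": [0,0,3.7],"claw": 0},{"translation": [-7,-18,3],"rotation": [0,0,4.9],"claw": 0},{"translation": [-8,-23,3],"rotation": [0,0,6.1],"claw": 0}])

```text
clock: 8.85
tool_pos: [0.5063, -0.027, 0.0548]
orientation: [-172.3, 1.4, 171.3]
force: [0.9, 2.6, -1.1]
opening: 0.0002
gripper_force: 0.7
```

```bash
python3 -c "
from h import *
polar('scene',off=(1.6,-.7),lo=60,hi=210)
o=ctrl.get_obs(); print(o['tool_pos'],o['orientation'],o['force'],o['joint_pos'].round(0))
rows([pushpose(p,.0,z=.094,yaw=-197) for p in (120,126,132,138,143)])"
```

```text
60   66   72   78   84   90   96  102  108  114  120  126  132  138  144  150  156  162  168  174  180  186  192  198  204
0.030  141  126  126   87   87   40   40   73   99  120  166  176  182  181  182  180  168  151  149  171  179  182  182  180  180
0.036  119  148  153  153  150  116   73   85  107  134  177  181  181  182  181  178  172  172  172  178  181  183  190  188  188
0.042   77   81   88  137  152  146  114   84  142  161  208  189  181  180  180  181  180  181  179  190  216  240  237  237  235
0.048  145   99   75   57  100  141  153  132  196  220  250  212  188  180  181  181  182  193  214  240  251  254  254  254  254
0.054  150  151  117  104   65  120  147  154  207  252  254  250  209  187  181  180  188  241  251  253  254  254  253  253  253
0.060  140  145  155  142  107   70  130  153  175  251  254  253  236  211  189  190  233  249  252  243  253  253  253  253  255
0.066  170  137  142  156  156  111   68  138  156  227  254  253  253  241  221  218  237  201  211  202  252  253  254  254  246
z       109  110  110  111  119  119  118  109  114   81   82   80   80   82   82   81   81   84   84   83   84   81   82   82   82
[ 0.50622834 -0.02759615  0.05485408] [-172.24178547    1.3775858   170.91397263] [ 1.45566453 -0.39079151  0.85938314] [  25.   13.  -35.   10.  -46. -132.]
[-2, -4, 1] [0.03, 0.02, 1.56]  world [ 0.508 -0.032  0.054]
[-5, -9, 2] [0.03, 0.02, 1.56]  world [ 0.509 -0.037  0.054]
[-6, -14, 2] [0.03, 0.02, 1.56]  world [ 0.51  -0.042  0.054]
[-7, -18, 3] [0.03, 0.02, 1.56]  world [ 0.511 -0.047  0.054]
[-8, -23, 4] [0.03, 0.02, 1.56]  world [ 0.51  -0.051  0.054]
```

```bash
cat >> h.py <<'E'
def asc(n="scene",c0=240,c1=285,r0=188,r1=220,off=(1.6,-.7),angs=(90,120,150)):
    im,d=ctrl.snapshot(n); g=im.max(2)
    for v in range(r0,r1): print("%d "%v+"".join("#" if g[v,u]<60 else "+" if g[v,u]<110 else "-" if g[v,u]<160 else ":" if g[v,u]<200 else "." for u in range(c0,c1)))
    for a in angs:
        b=np.radians(105.25-a); print(a,*[(proj(n,np.r_[AX+r*np.array([np.cos(b),np.sin(b)]),z])[0]+off).round(0).astype(int)-[c0,0] for r,z in ((.02,.108),(.054,.108),(.054,.086))])
E
python3 -c "
from h import *
asc()
print(proj('scene',np.r_[AX,.108])+[1.6,-.7])"
```

```text
188 +++#++---:...................:::::.....-+++++
189 +--+++---:...........:::.......:.......-+++++
190 ---+++---:.........::::::..............:+++++
191 ----++----:.......::::::::.............:+++++
192 ----++-----:.....::::::::::.............-++++
193 ----+++----+--::::::::::::::............-++++
194 ----+++----+++--:::::::--::::...........-++++
195 ----+#+----+##++--:::::--:::::..........:++++
196 ----+#+----+###++--:::--:::::::.........:++++
197 -----++----+####+++-----:::::::::........-+++
198 -----++----+######+++++-::::::::::.......-+++
199 -----++----+##########++-:::::::::.......-+++
200 ------+--:--+##########+-:...............-+++
201 :------::::--+##########-:...............:+++
202 ::::::::::::-++#########+:................-++
203 ::::::::::::-++#########+-:...............-++
204 :::::::::::--+###########+-:..............-++
205 ::::::::::--++###########++-:.............-++
206 ::::::...:-++++##########++--.............:++
207 :::::.....---++##########++--..............-+
208 ::::......:---++#######+++---..............-+
209 ...........:---++++++++++---:..............-+
210 ............:----++++++----:...............-+
211 ..............:----------:.................:+
212 ................::::::::...................:+
213 ............................................-
214 ............................................-
215 ...........................................:+
216 ...........................................:-
217 .....:....................................::-
218 :...:....................................::-+
219 :::::..................................::---+
90 [ 14 197] [  6 193] [  6 199]
120 [ 17 196] [ 13 190] [ 14 196]
150 [ 21 196] [ 23 190] [ 23 196]
[[259.500961   199.50681066]]
```

Run:
```python
from h import *
tipz("s9.npz")
z=np.load("s9.npz"); d=z["d"]; im=z["im"]
for v in range(186,208,2):
    print(v,*["%d,%d,%d"%tuple((depthpt("scene",[(u,v)],d)[0]-np.r_[AX,0])*1000) for u in range(238,266,3)])
p,R=pushpose(114,z=.094)
T=ctrl.get_obs()["tool_pos"]
for s in ((-21,-9.5),(-21,9.5),(21,-9.5),(21,9.5),(0,0)):
    w=T+R.apply([s[1]/1000,s[0]/1000,-.04]); print(s,((w-np.r_[AX,0])*1000).round(),proj("scene",w)[0].round(1)+[1.6,-.7])
```

```text
0.080 139 -35.0 35.0 -19.0 29.0 [177. 175. 178.]
0.085 13 -34.0 26.0 -16.0 29.0 [136. 135. 139.]
0.090 5 -22.0 -7.0 -17.0 -14.0 [75. 74. 75.]
0.095 12 -22.0 3.0 -16.0 19.0 [109. 108. 107.]
0.100 27 -24.0 6.0 -18.0 21.0 [105. 104. 100.]
0.105 24 -34.0 12.0 -19.0 23.0 [99. 98. 95.]
0.110 33 -35.0 9.0 -20.0 22.0 [108. 107. 103.]
0.115 15 -15.0 0.0 -8.0 24.0 [126. 124. 118.]
0.120 16 -14.0 2.0 -8.0 25.0 [130. 128. 122.]
0.125 16 -13.0 5.0 -8.0 28.0 [141. 138. 131.]
0.130 18 -14.0 1.0 -9.0 28.0 [137. 135. 130.]
0.135 19 -17.0 -7.0 -7.0 28.0 [140. 138. 132.]
0.140 16 -16.0 -7.0 -9.0 29.0 [128. 126. 120.]
0.145 3 -17.0 -10.0 -2.0 5.0 [137. 135. 129.]
0.150 2 -13.0 -11.0 1.0 5.0 [112. 110. 104.]
0.155 1 -15.0 -15.0 6.0 6.0 [100.  97.  89.]
0.165 2 -33.0 -3.0 8.0 14.0 [85. 78. 62.]
0.170 6 -35.0 -13.0 12.0 22.0 [84. 80. 76.]
0.175 7 -34.0 -14.0 12.0 22.0 [89. 83. 74.]
0.180 15 -33.0 -16.0 -1.0 29.0 [75. 68. 57.]
0.185 36 -35.0 17.0 -16.0 29.0 [82. 74. 59.]
0.190 16 -29.0 18.0 -16.0 29.0 [87. 75. 55.]
0.195 20 -32.0 -22.0 -15.0 28.0 [74. 68. 57.]
[ 0.50534296 -0.02767984  0.05462859] [-0.38288
[... 618 characters left out ...]
38,81 43,-45,82 38,-53,82
198 77,20,82 33,37,112 30,28,110 34,15,103 27,9,104 25,0,102 12,-2,108 4,-6,110 -1,-13,111 29,-46,82
200 65,28,85 33,37,105 26,31,106 32,17,98 47,-3,81 25,0,95 3,4,108 0,-4,106 -11,-6,112 21,-40,81
202 56,33,84 53,25,82 50,16,80 44,9,81 37,3,82 31,-3,83 -4,10,108 -8,1,106 -16,-3,109 9,-32,83
204 48,39,84 43,32,83 40,23,81 32,17,84 31,7,80 23,1,82 -4,9,100 -8,2,99 -16,-3,102 -14,-15,96
206 38,45,84 33,38,84 30,29,82 25,22,82 15,17,85 13,8,83 -5,11,95 -10,3,94 -11,-6,91 -14,-14,89
(-21, -9.5) [49. -1. 97.] [250.6 195.1]
(-21, 9.5) [30.  1. 97.] [253.3 198.2]
(21, -9.5) [56. 40. 92.] [238.1 200.1]
(21, 9.5) [37. 43. 91.] [240.7 203.4]
(0, 0) [43. 21. 94.] [245.7 199.2]
```

Depth points of the bar top at (44,-12) and (33,-5) mm from the axis put the bar at 120°, setting 4. Now the last click, slowly, to about 141°.

```bash
python3 -c "
from h import *
rows([pushpose(p,.0,z=.094) for p in (119,125,131,136,140)])"
```

```text
[-3, -3, 1] [0.02, 0.01, 1.03]  world [ 0.508 -0.032  0.054]
[-5, -8, 1] [0.02, 0.01, 2.23]  world [ 0.509 -0.036  0.054]
[-7, -13, 2] [0.02, 0.01, 3.43]  world [ 0.51  -0.041  0.054]
[-8, -17, 3] [0.02, 0.01, 4.43]  world [ 0.51  -0.046  0.054]
[-8, -20, 3] [0.02, 0.0, 5.23]  world [ 0.511 -0.049  0.054]
```

arm_command(steps=[{"translation": [-3,-3,1],"rotation": [0,0,1],"claw": 0},{"translation": [-5,-8,1],"rotation": [0,0,2.2],"claw": 0},{"translation": [-7,-13,2],"rotation": [0,0,3.4],"claw": 0},{"translation": [-8,-17,3],"rotation": [0,0,4.4],"claw": 0},{"translation": [-8,-20,3],"rotation": [0,0,5.2],"claw": 0}])

```text
clock: 9.5
tool_pos: [0.5112, -0.0483, 0.0548]
orientation: [-173.6, 4.6, 145.5]
force: [3.0, 1.4, -1.2]
opening: 0.0002
gripper_force: 1.1
```

```bash
cat >> h.py <<'E'
def bartop():
    for n,off in (("scene",(1.6,-.7)),("top",(0,0))):
        im,d=ctrl.snapshot(n)
        uv=np.stack(np.meshgrid(np.arange(225,345),np.arange(150,250)),-1).reshape(-1,2); o,dd=ray(n,uv-np.array(off)); P=o+dd*d[uv[:,1],uv[:,0]][:,None]; g=im[uv[:,1],uv[:,0]].max(1)
        q=(P[:,:2]-AX)*1000; r=np.hypot(*q.T); a=(105.25-np.degrees(np.arctan2(q[:,1],q[:,0]))+60)%360-60
        m=(r>22)&(r<60)&(P[:,2]>.100)&(P[:,2]<.116)&(g<130); k=np.argsort(r[m])
        print(n,[(int(x),int(y),int(z*1000),int(c)) for x,y,z,c in zip(r[m][k],a[m][k],P[m,2][k],g[m][k])][-30:])
E
python3 -c "
from h import *
bartop()
o=ctrl.get_obs(); print(o['tool_pos'],o['orientation'],o['force'],o['joint_pos'].round(0))
rows([pushpose(p,.0,z=.094) for p in (140,143,146)])"
```

```text
scene [(28, 124, 110, 70), (28, 118, 106, 47), (30, 137, 107, 118), (33, 127, 110, 79), (33, 111, 115, 126), (34, 127, 112, 85), (35, 132, 108, 96), (38, 93, 110, 102), (39, 94, 102, 94), (39, 124, 106, 59), (40, 125, 109, 69), (41, 97, 111, 101), (42, 133, 107, 107), (42, 98, 114, 101), (42, 98, 103, 100), (43, 122, 107, 83), (43, 94, 111, 58), (44, 94, 107, 64), (44, 94, 104, 65), (44, 89, 109, 86), (44, 95, 114, 58), (44, 89, 105, 95), (45, 90, 101, 104), (45, 90, 112, 75), (46, 87, 113, 120), (46, 130, 108, 123), (47, 123, 101, 83), (48, 127, 108, 110), (52, 94, 111, 112), (52, 124, 105, 114)]
top []
[ 0.51036399 -0.04873321  0.05466066] [-173.53951423    4.55563699  145.58645412] [-0.30498752  0.59107108 -0.08373072] [  23.   13.  -34.   10.  -46. -155.]
[0, 0, 0] [0.03, 0.0, 0.01]  world [ 0.511 -0.049  0.054]
[-2, -2, 1] [0.03, 0.0, 0.61]  world [ 0.51  -0.051  0.054]
[-3, -4, 1] [0.03, 0.0, 1.21]  world [ 0.51  -0.054  0.054]
```

The bar reads about 127°, so it is part-way and has not snapped. Pushing on in small steps.

arm_command(steps=[{"translation": [-1,-1,0],"rotation": [0,0,0.2],"claw": 0},{"translation": [-1,-2,0],"rotation": [0,0,0.4],"claw": 0},{"translation": [-2,-3,1],"rotation": [0,0,0.6],"claw": 0},{"translation": [-3,-4,1],"rotation": [0,0,0.8],"claw": 0},{"translation": [-3,-5,1],"rotation": [0,0,1],"claw": 0}])

```text
clock: 10.1
tool_pos: [0.5097, -0.055, 0.0542]
orientation: [-173.9, 5.1, 140.3]
force: [0.4, 0.7, -0.8]
opening: 0.0001
gripper_force: 0.1
```

```bash
python3 -c "
from h import *
bartop()
o=ctrl.get_obs(); print(o['tool_pos'],o['orientation'],o['force'],o['joint_pos'].round(0))
rows([pushpose(p,.0,z=.094) for p in (147,150)])"
```

```text
scene [(33, 99, 114, 107), (35, 122, 112, 124), (35, 137, 111, 84), (35, 127, 108, 86), (36, 133, 107, 71), (37, 123, 107, 128), (37, 133, 110, 70), (37, 103, 107, 109), (38, 142, 105, 84), (38, 104, 100, 98), (39, 99, 105, 65), (39, 100, 111, 64), (39, 106, 113, 104), (40, 138, 112, 112), (40, 129, 109, 86), (40, 142, 108, 92), (41, 97, 115, 63), (41, 106, 101, 102), (41, 129, 101, 94), (41, 102, 106, 67), (42, 98, 111, 71), (43, 98, 103, 91), (43, 99, 106, 82), (43, 94, 111, 115), (44, 134, 109, 104), (46, 141, 107, 128), (47, 97, 105, 128), (48, 99, 111, 109), (48, 112, 110, 112), (51, 131, 105, 112)]
top []
[ 0.5095954  -0.05502749  0.05419513] [-173.92725347    5.09431469  140.33588302] [-0.00490346  0.67388607 -0.16513795] [  22.   13.  -34.   10.  -46. -159.]
[0, 1, 0] [0.02, -0.01, 0.36]  world [ 0.51  -0.055  0.054]
[-2, -2, 0] [0.02, -0.01, 0.96]  world [ 0.51  -0.057  0.054]
```

The pad force has dropped, so it probably snapped. I'll back the finger off and lift away to check from above.

```bash
python3 -c "
from h import *
p,R=pushpose(146,.02,z=.094)
up=np.array([0,0,1])
L=[(p,R),(p+[0,0.0,.03],R),(p+[-.0,.03,.06],R),(p+[-.01,.07,.08],R),(p+[-.02,.11,.09],R)]
rows(L)"
```

```text
[0, 21, -2] [0.02, -0.01, 0.16]  world [ 0.523 -0.039  0.054]
[-3, 18, -32] [0.02, -0.01, 0.16]  world [ 0.523 -0.039  0.084]
[14, 38, -66] [0.02, -0.01, 0.16]  world [ 0.523 -0.009  0.114]
[45, 59, -91] [0.02, -0.01, 0.16]  world [0.513 0.031 0.134]
[77, 82, -107] [0.02, -0.01, 0.16]  world [0.503 0.071 0.144]
```

arm_command(steps=[{"translation": [0,21,-2],"rotation": [0,0,0],"claw": 0},{"translation": [-3,18,-32],"rotation": [0,0,0],"claw": 0},{"translation": [14,38,-66],"rotation": [0,0,0],"claw": 0},{"translation": [45,59,-91],"rotation": [0,0,0],"claw": 0},{"translation": [77,82,-107],"rotation": [0,0,0],"claw": 0}])

```text
clock: 10.7
tool_pos: [0.5037, 0.0723, 0.1468]
orientation: [-174.1, 5.2, 140.3]
force: [0.9, 0.8, -1.0]
opening: 0.0003
gripper_force: 0.0
```

```bash
python3 -c "
from h import *
bartop()
im,d=ctrl.snapshot('top'); np.savez('t10.npz',im=im,d=d); print(dark(im,'top'))
o=ctrl.get_obs(); print(o['tool_pos'],o['orientation'],o['force'],o['joint_pos'].round(0))"
```

```text
scene [(22, 159, 110, 106), (26, 162, 100, 93), (29, 160, 109, 92), (31, 159, 101, 86), (31, 153, 107, 126), (33, 158, 103, 87), (35, 157, 108, 95), (36, 152, 107, 119), (37, 151, 110, 119), (43, 154, 107, 109)]
top []
{-60: 244, -54: 241, -48: 243, -42: 242, -36: 242, -30: 245, -24: 246, -18: 247, -12: 246, -6: 246, 0: 247, 6: 247, 12: 246, 18: 243, 24: 240, 30: 237, 36: 234, 42: 229, 48: 229, 54: 230, 60: 231, 66: 231, 72: 238, 78: 246, 84: 247, 90: 247, 96: 247, 102: 247, 108: 247, 114: 247, 120: 247, 126: 247, 132: 246, 138: 246, 144: 234, 150: 194, 156: 179, 162: 226, 168: 245, 174: 246, 180: 245}
[0.50354727 0.07333289 0.14570758] [-174.0615593     5.1330182   140.57651705] [-0.28080366 -1.19307409 -0.6461271 ] [  36.    8.  -26.    7.  -61. -170.]
```

The selector reads about 153° in the top view and 150–159° in the scene view with the finger away, so it rests at setting 5. Next I locate the button and plan the tool rotation (lean 25° so the wrist stays left of the lamp neck).

```bash
cat >> h.py <<'E'
def tippose(tip,lean,yaw):
    R=Ro.from_rotvec([-np.radians(lean),0,0])*Ro.from_euler("xyz",[180,0,yaw],degrees=True); return np.array(tip)+R.apply([0,0,TIP]),R
E
python3 - <<'E'
from h import *
for f in ("top0.npz","t10.npz"):
    im=np.load(f)["im"]; g=im.max(2); m=np.zeros_like(g); m[188:218,310:340]=(g[188:218,310:340]<125)
    n,l,s,c=cv2.connectedComponentsWithStats(m); k=1+np.argmax(s[1:,4]); print(s[k],c[k],plane("top",[c[k]],.098), "charger frame:")
    w=plane("top",[c[k]],.098)[0,:2]-CH; a=np.radians(15.25); print((w@np.array([[np.cos(a),-np.sin(a)],[np.sin(a),np.cos(a)]])*1000).round())
    print("hub ctr", plane("top",[[271,206]],.108))
T0=np.array([.48,.06,.17])
for i in range(3):
    print("call",i)
P=[tippose(T0,8+17*k/16,-220+130*k/16) for k in range(1,17)]
o=ctrl.get_obs(); cur=Ro.from_euler("xyz",o["orientation"],degrees=True); tp=o["tool_pos"]
i=0
while i<16:
    for p,R in P[i:i+5]:
        t=cur.inv().apply(p-tp)*1000; r=np.degrees((cur.inv()*R).as_rotvec())/5; print(t.round(0).astype(int).tolist(),r.round(1).tolist(),p.round(3))
    cur=P[min(i+4,15)][1]; tp=P[min(i+4,15)][0]; i+=5; print()
E
```

```text
[320 198   9   8  37] [325.02702703 200.67567568] [[ 0.47982639 -0.19246002  0.098     ]] charger frame:
[-32. -89.]
hub ctr [[ 0.46004337 -0.0433017   0.108     ]]
[322 198   7   5  14] [325.64285714 200.07142857] [[ 0.48155709 -0.19413207  0.098     ]] charger frame:
[-31. -91.]
hub ctr [[ 0.46004337 -0.0433017   0.108     ]]
call 0
call 1
call 2
[7, -28, 18] [0.2, -0.1, -1.6] [0.48  0.054 0.13 ]
[7, -29, 18] [0.4, -0.2, -3.2] [0.48  0.053 0.131]
[6, -30, 18] [0.6, -0.3, -4.8] [0.48  0.052 0.131]
[6, -30, 18] [0.8, -0.3, -6.4] [0.48  0.052 0.131]
[5, -31, 17] [1.1, -0.3, -8.1] [0.48  0.051 0.131]

[0, -1, 0] [0.2, 0.0, -1.6] [0.48  0.05  0.131]
[0, -1, 0] [0.4, 0.1, -3.2] [0.48  0.049 0.131]
[0, -2, 0] [0.6, 0.1, -4.9] [0.48  0.049 0.132]
[0, -3, 0] [0.8, 0.3, -6.5] [0.48  0.048 0.132]
[0, -4, 0] [1.0, 0.4, -8.1] [0.48  0.047 0.132]

[0, -1, 0] [0.1, 0.2, -1.6] [0.48  0.047 0.132]
[1, -1, 0] [0.3, 0.3, -3.2] [0.48  0.046 0.133]
[1, -2, 0] [0.4, 0.5, -4.9] [0.48  0.045 0.133]
[2, -2, 0] [0.5, 0.7, -6.5] [0.48  0.044 0.133]
[2, -3, 0] [0.5, 1.0, -8.1] [0.48  0.044 0.133]

[1, 0, 0] [0.0, 0.2, -1.6] [0.48  0.043 0.134]
```

arm_command(steps=[{"translation": [7,-28,18],"rotation": [0.2,-0.1,-1.6],"claw": 0},{"translation": [7,-29,18],"rotation": [0.4,-0.2,-3.2],"claw": 0},{"translation": [6,-30,18],"rotation": [0.6,-0.3,-4.8],"claw": 0},{"translation": [6,-30,18],"rotation": [0.8,-0.3,-6.4],"claw": 0},{"translation": [5,-31,17],"rotation": [1.1,-0.3,-8.1],"claw": 0}])

```text
clock: 11.35
tool_pos: [0.4791, 0.0471, 0.1303]
orientation: [-166.5, -0.7, -179.2]
force: [-0.2, 0.1, -0.6]
opening: 0.0004
gripper_force: 0.0
```

arm_command(steps=[{"translation": [0,-1,0],"rotation": [0.2,0,-1.6],"claw": 0},{"translation": [0,-1,0],"rotation": [0.4,0.1,-3.2],"claw": 0},{"translation": [0,-2,0],"rotation": [0.6,0.1,-4.9],"claw": 0},{"translation": [0,-3,0],"rotation": [0.8,0.3,-6.5],"claw": 0},{"translation": [0,-4,0],"rotation": [1,0.4,-8.1],"claw": 0}])

```text
clock: 11.85
tool_pos: [0.4795, 0.0434, 0.1312]
orientation: [-166.0, -12.8, -140.2]
force: [0.4, 1.1, -1.1]
opening: 0.0002
gripper_force: 0.0
```

Run:
```python
from h import *
im,d=ctrl.snapshot("top"); g=im.max(2)
a=np.radians(15.25)
for th in (130,150,180,210):
    m=np.zeros_like(g); m[190:216,314:338]=(g[190:216,314:338]<th)
    n,l,s,c=cv2.connectedComponentsWithStats(m); k=1+np.argmax(s[1:,4]); w=plane("top",[c[k]],.095)[0,:2]; print(th,s[k],c[k].round(1),w.round(4),((w-CH)@np.array([[np.cos(a),-np.sin(a)],[np.sin(a),np.cos(a)]])*1000).round())
z=[depthpt("top",[(u,v)],d)[0] for u in range(314,336) for v in range(192,214)]; z=np.array(z); q=z[(z[:,2]>.094)&(z[:,2]<.104)]; print("button pts",len(q),q.mean(0).round(4),q.min(0).round(3),q.max(0).round(3))
print(dark(im,'top')[150],ctrl.get_obs()["joint_pos"].round(0))
rows([tippose([.48,.05,.165],lean,yaw) for lean,yaw in ((19.5,-131),(21,-123),(22.5,-115),(24,-107),(25,-99))])
```

```text
130 [320 198   9   8  36] [325.1 200.6] [ 0.4802 -0.1929] [-32. -90.]
150 [319 197  11  12 105] [324.  202.4] [ 0.4753 -0.1901] [-36. -86.]
180 [316 196  15  14 151] [323.5 202.7] [ 0.4744 -0.1885] [-37. -84.]
210 [314 195  18  15 184] [323.1 202.7] [ 0.4742 -0.1876] [-37. -83.]
button pts 94 [ 0.4756 -0.1884  0.0995] [ 0.456 -0.21   0.094] [ 0.496 -0.167  0.104]
195 [ 41.   9. -32.  15. -63. -98.]
[3, -4, 6] [0.16, 0.01, -1.4]  world [0.48  0.037 0.127]
[4, -5, 6] [0.35, 0.25, -3.0]  world [0.48  0.036 0.128]
[4, -6, 6] [0.52, 0.52, -4.6]  world [0.48  0.035 0.128]
[5, -7, 6] [0.64, 0.81, -6.2]  world [0.48  0.034 0.128]
[5, -7, 5] [0.69, 1.04, -7.79]  world [0.48  0.033 0.129]
```

arm_command(steps=[{"translation": [3,-4,6],"rotation": [0.2,0,-1.4],"claw": 0},{"translation": [4,-5,6],"rotation": [0.35,0.25,-3],"claw": 0},{"translation": [4,-6,6],"rotation": [0.5,0.5,-4.6],"claw": 0},{"translation": [5,-7,6],"rotation": [0.65,0.8,-6.2],"claw": 0},{"translation": [5,-7,5],"rotation": [0.7,1.05,-7.8],"claw": 0}])

```text
clock: 12.4
tool_pos: [0.48, 0.0337, 0.1292]
orientation: [-175.6, -24.6, -100.6]
force: [-0.2, -0.2, -0.1]
opening: 0.0004
gripper_force: 0.0
```

Run:
```python
from h import *
ctrl.snapshot("top"); print(ctrl.get_obs()["joint_pos"].round(0),ctrl.get_obs()["tool_pos"])
B=np.array([.4755,-.1986])
rows([tippose([.478,y,z],25,yaw) for y,z,yaw in ((.01,.15,-97),(-.04,.14,-95),(-.09,.135,-93),(-.14,.132,-91),(-.185,.130,-90))])
```

```text
[ 44.  11. -34.  20. -64. -65.] [0.48031238 0.03405112 0.12921704]
[31, -3, 31] [0.01, -0.01, -0.42]  world [ 0.478 -0.007  0.114]
[71, -9, 62] [0.01, -0.01, -0.82]  world [ 0.478 -0.057  0.104]
[114, -16, 87] [0.01, -0.01, -1.22]  world [ 0.478 -0.107  0.099]
[157, -23, 111] [0.01, -0.01, -1.62]  world [ 0.478 -0.157  0.096]
[197, -29, 132] [0.01, -0.01, -1.82]  world [ 0.478 -0.202  0.094]
```

arm_command(steps=[{"translation": [31,-3,31],"rotation": [0,0,-0.4],"claw": 0},{"translation": [71,-9,62],"rotation": [0,0,-0.8],"claw": 0},{"translation": [114,-16,87],"rotation": [0,0,-1.2],"claw": 0},{"translation": [157,-23,111],"rotation": [0,0,-1.6],"claw": 0},{"translation": [197,-29,132],"rotation": [0,0,-1.8],"claw": 0}])

```text
clock: 12.95
tool_pos: [0.4747, -0.2037, 0.0934]
orientation: [-179.6, -24.9, -91.1]
force: [1.1, -0.1, 0.7]
opening: 0.0006
gripper_force: 0.0
```

Run:
```python
from h import *
im,d=ctrl.snapshot("top"); print(ctrl.get_obs()["joint_pos"].round(0),ctrl.get_obs()["tool_pos"],ctrl.get_obs()["force"])
o,dd=ray("top",np.stack(np.meshgrid(np.arange(560),np.arange(420)),-1).reshape(-1,2)); P=o+dd*d.reshape(-1,1)
m=(P[:,2]>.4)&(P[:,2]<.62)&(P[:,0]>.40)&(P[:,0]<.58)&(P[:,1]>-.2)&(P[:,1]<.06)
for y0 in np.arange(.05,-.16,-.02):
    k=m&(abs(P[:,1]-y0)<.01); print("%.2f"%y0,k.sum(),*(["z",P[k,2].min().round(3),P[k,2].max().round(3),"x",P[k,0].min().round(3),P[k,0].max().round(3)] if k.any() else []))
im,d=ctrl.snapshot("scene"); o,dd=ray("scene",np.stack(np.meshgrid(np.arange(560),np.arange(420)),-1).reshape(-1,2)); P=o+dd*d.reshape(-1,1); T=ctrl.get_obs()["tool_pos"]; q=P-np.r_[.4755,-.19,0]
for z0 in np.arange(.09,.16,.005):
    k=(abs(q[:,0])<.04)&(abs(q[:,1])<.04)&(P[:,2]>=z0)&(P[:,2]<z0+.005)
    if k.any(): print("%.3f"%z0,k.sum(),(q[k,:2].min(0)*1000).round(),(q[k,:2].max(0)*1000).round(),im.reshape(-1,3)[k].mean().round())
rows([tippose([.4755,-.1986,z],25,-90) for z in (.124,.118,.112,.108,.106)])
```

```text
[ 16.   9. -46.  33. -47. -43.] [ 0.4715744  -0.20868383  0.09261893] [-2.03043219 -5.23476523 -0.97098923]
0.05 281 z 0.46 0.509 x 0.4 0.486
0.03 545 z 0.485 0.523 x 0.4 0.514
0.01 650 z 0.481 0.533 x 0.401 0.523
-0.01 698 z 0.455 0.543 x 0.4 0.522
-0.03 615 z 0.426 0.548 x 0.405 0.52
-0.05 521 z 0.427 0.548 x 0.425 0.526
-0.07 548 z 0.4 0.577 x 0.426 0.58
-0.09 634 z 0.4 0.588 x 0.434 0.579
-0.11 439 z 0.4 0.588 x 0.425 0.528
-0.13 253 z 0.522 0.566 x 0.4 0.471
-0.15 10 z 0.53 0.536 x 0.4 0.411
[6, -4, 8] [0.06, 0.02, -0.27]  world [ 0.476 -0.216  0.088]
[3, -4, 14] [0.06, 0.02, -0.27]  world [ 0.476 -0.216  0.082]
[1, -4, 19] [0.06, 0.02, -0.27]  world [ 0.476 -0.216  0.076]
[-1, -4, 23] [0.06, 0.02, -0.27]  world [ 0.476 -0.216  0.072]
[-2, -4, 25] [0.06, 0.02, -0.27]  world [ 0.476 -0.216  0.07 ]
```

Run:
```python
from h import *
for i in range(3): ctrl.snapshot("top"); o=ctrl.get_obs(); print(o["tool_pos"],o["force"],o["qvel"].round(1))
rows([tippose([.4755,-.1986,z],25,-90) for z in (.124,.118,.112,.108,.106)])
im,d=ctrl.snapshot("scene"); o,dd=ray("scene",np.stack(np.meshgrid(np.arange(560),np.arange(420)),-1).reshape(-1,2)); P=o+dd*d.reshape(-1,1); q=P-np.r_[.4755,-.19,0]
for z0 in np.arange(.085,.2,.01):
    k=(abs(q[:,0])<.06)&(abs(q[:,1])<.06)&(P[:,2]>=z0)&(P[:,2]<z0+.01)
    if k.any(): print("%.3f"%z0,k.sum(),(q[k,:2].min(0)*1000).round(),(q[k,:2].max(0)*1000).round(),im.reshape(-1,3)[k].mean().round())
```

```text
[ 0.47337111 -0.20479404  0.09331514] [0.86610522 0.6626528  0.79985244] [ 3.9  0.   1.4 -0.2 -0.6 -0.8]
[ 0.47453278 -0.20323485  0.0936173 ] [-0.72586492  0.80750832  0.54702803] [ 3.1 -0.   0.9  0.1 -0.2  0.3]
[ 0.47536813 -0.20206505  0.09380685] [ 0.06963624 -0.33822571 -0.54870514] [ 2.3  0.1  0.6  0.  -0.1  0.7]
[10, 0, 11] [0.0, 0.02, -0.21]  world [ 0.476 -0.216  0.088]
[7, 0, 17] [0.0, 0.02, -0.21]  world [ 0.476 -0.216  0.082]
[5, 0, 22] [0.0, 0.02, -0.21]  world [ 0.476 -0.216  0.076]
[3, 0, 26] [0.0, 0.02, -0.21]  world [ 0.476 -0.216  0.072]
[2, 0, 27] [0.0, 0.02, -0.21]  world [ 0.476 -0.216  0.07 ]
0.085 29 [11. 21.] [59. 60.] 152.0
0.195 3 [23. 58.] [58. 59.] 70.0
```

That was only dynamic overshoot and it has settled. Lowering to just above the button.

arm_command(steps=[{"translation": [10,0,11],"rotation": [0,0,-0.2],"claw": 0},{"translation": [7,0,17],"rotation": [0,0,-0.2],"claw": 0},{"translation": [5,0,22],"rotation": [0,0,-0.2],"claw": 0},{"translation": [3,0,26],"rotation": [0,0,-0.2],"claw": 0},{"translation": [3,0,26],"rotation": [0,0,-0.2],"claw": 0}])

```text
clock: 13.75
tool_pos: [0.4759, -0.2143, 0.071]
orientation: [179.9, -24.9, -89.7]
force: [0.2, -0.3, 0.8]
opening: 0.0006
gripper_force: 0.0
```

Run:
```python
from h import *
for i in range(2): ctrl.snapshot("top"); o=ctrl.get_obs(); print(o["tool_pos"],o["force"])
print(dark(ctrl.snapshot("top")[0],"top"))
rows([tippose([.4755,-.1986,z],25,-90) for z in (.104,.101,.098,.095,.093)])
```

```text
[ 0.47593551 -0.21443554  0.07132652] [-0.43639127  0.1364129   0.81065996]
[ 0.4759246  -0.21455686  0.07151019] [-0.43910267  0.20183022  0.26144948]
{-60: 193, -54: 140, -48: 115, -42: 115, -36: 122, -30: 127, -24: 131, -18: 133, -12: 133, -6: 125, 0: 114, 6: 131, 12: 136, 18: 119, 24: 109, 30: 104, 36: 101, 42: 100, 48: 101, 54: 109, 60: 115, 66: 111, 72: 104, 78: 106, 84: 111, 90: 117, 96: 127, 102: 137, 108: 147, 114: 130, 120: 109, 126: 106, 132: 107, 138: 106, 144: 105, 150: 107, 156: 108, 162: 106, 168: 107, 174: 107, 180: 106}
[-1, 0, 4] [-0.01, 0.02, 0.05]  world [ 0.476 -0.216  0.068]
[-2, 0, 7] [-0.01, 0.02, 0.05]  world [ 0.476 -0.216  0.065]
[-3, 0, 9] [-0.01, 0.02, 0.05]  world [ 0.476 -0.216  0.062]
[-5, 0, 12] [-0.01, 0.02, 0.05]  world [ 0.476 -0.216  0.059]
[-5, 0, 14] [-0.01, 0.02, 0.05]  world [ 0.476 -0.216  0.057]
```

arm_command(steps=[{"translation": [-1,0,3],"rotation": [0,0,0],"claw": 0},{"translation": [-2,0,5],"rotation": [0,0,0],"claw": 0},{"translation": [-2,0,7],"rotation": [0,0,0],"claw": 0},{"translation": [-3,0,9],"rotation": [0,0,0],"claw": 0},{"translation": [-4,0,10],"rotation": [0,0,0],"claw": 0}])

```text
clock: 14.4
tool_pos: [0.4768, -0.216, 0.063]
orientation: [-180.0, -25.1, -89.7]
force: [-10.3, 10.7, 33.7]
opening: 0.0004
gripper_force: 16.9
```

Run:
```python
from h import *
for i in range(3): ctrl.snapshot("top"); o=ctrl.get_obs(); print(o["tool_pos"],o["force"])
```

```text
[ 0.47678178 -0.21607301  0.06313517] [-9.5584844   9.51476855 27.89823039]
[ 0.47676406 -0.21602691  0.06318537] [-9.49972644  8.86127895 27.50304356]
[ 0.47678101 -0.21599981  0.06319528] [-9.21669262  8.45277548 27.64001052]
```

The force is 28 N, well beyond the 5 N for fully in. I'll back off in small steps to confirm the spring travel.

arm_command(steps=[{"translation": [1,0,-2],"rotation": [0,0,0],"claw": 0}])

```text
clock: 14.65
tool_pos: [0.4765, -0.2157, 0.0643]
orientation: [-180.0, -25.0, -89.8]
force: [-0.6, 1.3, 5.0]
opening: 0.0005
gripper_force: 2.4
```

arm_command(steps=[{"translation": [0.5,0,-1],"rotation": [0,0,0],"claw": 0},{"translation": [0.5,0,-1],"rotation": [0,0,0],"claw": 0}])

```text
clock: 14.85
tool_pos: [0.4763, -0.2156, 0.0647]
orientation: [180.0, -24.9, -89.8]
force: [-0.2, 1.1, 4.1]
opening: 0.0002
gripper_force: 2.3
```

arm_command(steps=[{"translation": [0.5,0,-1],"rotation": [0,0,0],"claw": 0},{"translation": [0.5,0,-1],"rotation": [0,0,0],"claw": 0}])

```text
clock: 15.05
tool_pos: [0.4762, -0.2156, 0.0655]
orientation: [180.0, -24.9, -89.7]
force: [0.9, 0.7, 3.0]
opening: 0.0006
gripper_force: 2.1
```

arm_command(steps=[{"translation": [0.5,0,-1],"rotation": [0,0,0],"claw": 0},{"translation": [0.5,0,-1],"rotation": [0,0,0],"claw": 0}])

```text
clock: 15.25
tool_pos: [0.4761, -0.2156, 0.0665]
orientation: [179.9, -24.9, -89.7]
force: [1.6, 1.0, 4.1]
opening: 0.0002
gripper_force: 1.8
```

arm_command(steps=[{"translation": [0.5,0,-1],"rotation": [0,0,0],"claw": 0},{"translation": [0.5,0,-1],"rotation": [0,0,0],"claw": 0}])

```text
clock: 15.45
tool_pos: [0.476, -0.2156, 0.0676]
orientation: [179.9, -24.9, -89.7]
force: [2.4, 0.8, 1.8]
opening: 0.0009
gripper_force: 1.5
```

arm_command(steps=[{"translation": [0.5,0,-1],"rotation": [0,0,0],"claw": 0},{"translation": [0.5,0,-1],"rotation": [0,0,0],"claw": 0}])

```text
clock: 15.65
tool_pos: [0.4758, -0.2157, 0.0686]
orientation: [179.9, -24.9, -89.7]
force: [1.7, 1.2, 2.6]
opening: -0.0001
gripper_force: 1.2
```

The spring force tapered over about 5 mm of travel, so the button was fully in. Lifting clear and moving back left.

arm_command(steps=[{"translation": [4,0,-9],"rotation": [0,0,0],"claw": 0},{"translation": [8,0,-18],"rotation": [0,0,0],"claw": 0},{"translation": [14,0,-30],"rotation": [0,0,0],"claw": 0},{"translation": [-20,0,-48],"rotation": [0,0,0],"claw": 0},{"translation": [-60,0,-66],"rotation": [0,0,0],"claw": 0}])

```text
clock: 16.15
tool_pos: [0.4745, -0.1335, 0.1042]
orientation: [179.9, -24.9, -90.0]
force: [1.4, -0.1, 0.1]
opening: 0.0005
gripper_force: 0.0
```

arm_command(steps=[{"translation": [-40,0,-22],"rotation": [0,0,0],"claw": 0},{"translation": [-80,0,-45],"rotation": [0,0,0],"claw": 0},{"translation": [-120,0,-67],"rotation": [0,0,0],"claw": 0},{"translation": [-160,0,-90],"rotation": [0,0,0],"claw": 0},{"translation": [-180,0,-100],"rotation": [0,0,0],"claw": 0}])

```text
clock: 16.65
tool_pos: [0.4748, 0.0755, 0.119]
orientation: [179.9, -24.8, -89.6]
force: [-0.2, -0.3, 0.0]
opening: 0.0005
gripper_force: 0.0
```

Run:
```python
from h import *
for i in range(4): im,d=ctrl.snapshot("top")
print(ctrl.get_obs()["tool_pos"],ctrl.get_obs()["force"],ctrl.get_obs()["clock"])
bartop(); print({k:v for k,v in dark(im,'top').items() if k>100})
o,dd=ray("top",np.stack(np.meshgrid(np.arange(560),np.arange(420)),-1).reshape(-1,2)); P=(o+dd*d.reshape(-1,1)).reshape(420,560,3)
Q=P[145:250,225:355].reshape(-1,3); Q=Q[abs(Q[:,2]-.08)<.012]; print(cv2.minAreaRect(Q[:,:2].astype(np.float32)*1000))
z=P[197:209,319:330].reshape(-1,3); print("button z",np.percentile(z[:,2],[10,50,90]).round(3))
```

```text
[0.47397647 0.07219338 0.11818564] [-0.02954371 -1.15118679  0.3861168 ] 16.85
scene [(27, 155, 106, 106), (28, 161, 109, 93), (29, 160, 102, 87), (29, 160, 105, 87), (30, 154, 108, 126), (35, 152, 108, 119), (38, 156, 107, 95), (38, 151, 110, 118), (38, 155, 110, 109)]
top []
{102: 247, 108: 247, 114: 247, 120: 247, 126: 247, 132: 246, 138: 246, 144: 234, 150: 194, 156: 180, 162: 225, 168: 245, 174: 246, 180: 245}
((445.8871154785156, -109.31674194335938), (266.82275390625, 269.77532958984375), 15.159501075744629)
button z [0.09  0.1   0.104]
```

```bash
python3 -c "
from plant import ctrl
print(ctrl.close_job())"
```

```text
the job is handed in; nothing more can be done
None
```

I pushed the selector clockwise from OFF to setting 5, pressed the start button fully in and let it come back out, then handed the job in. The last camera check showed the selector at 5, the button out and the charger in place, but I got no pass or fail verdict.

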